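# Screw a hanging eye down snug with a turning bar

## Task

The steel screw eye in the wooden block has worked loose. Take the turning bar from its rest, slide its rod well through the eye's loop and with it screw the eye clockwise (seen from above) until the collar bears on the washer and turning gets clearly stiffer, then stop: snug, not overtightened. Draw the bar out and lay it back on its rest as it lay before; do not touch the eye with the gripper, and leave the cup, the can and the jar where they stand.

Things in the scene. Friction and masses are not known exactly. Their poses are not given: they have to be found in the camera images.
- block: wooden mounting block, 100 (x) x 75 (y) x 40 mm high, fixed to the table; origin at the centre of its underside, z up. A 40 mm wide brass boss in the middle of its top carries the washer; the steel screw eye stands upright in it.
- eye_loop (a point): centre of the screw eye's loop: an upright ring of 10 mm round wire, 20 mm wide inside, 40 mm outside. x = straight through the loop (level), y = across, z = up, along the screw's axis, about which it turns; right-hand thread, 4 mm pitch. The rod has 6 mm of play in it and swings up to about 0.65 rad to either side before it turns the eye. A 10 mm shank is below.
- bar_grip (a point): centre of the turning bar's black handle, 90 long x 22 wide x 22 mm high (bar: loose, 0.12 kg, 190 mm long); x = along the bar to the rod's tip, z up while on its rest. The steel rod, 14 mm thick, its axis through this point, leaves the handle 45 mm ahead and ends, rounded, 145 mm ahead. Balance point about 25 mm ahead.
- bar_30 (a point): point on the rod's axis 30 mm in front of the handle; axes as bar_grip. The rod is well through the loop when the loop stands 20 to 80 mm in front of the handle.
- bar_50 (a point): point on the rod's axis 50 mm in front of the handle, half-way along the rod; axes as bar_grip
- bar_70 (a point): point on the rod's axis 70 mm in front of the handle; axes as bar_grip
- rest_seat (a point): where bar_grip lies on the wooden rest (fixed): 55 mm above the table, x to the rod's tip. Base 200 x 60 x 8 mm, 65 mm behind to 135 ahead. A saddle 31 to 45 mm behind carries the handle's rear between low cheeks (4 mm play either side, reaching to this height); a V fork 104 to 116 mm ahead carries the rod. Between them fingers have room.
- paint_can: paint can, 74 mm wide, 90 mm high, bystander; origin at the centre of its underside
- mixing_cup: white cup, 65 mm wide, 62 mm high, bystander; origin at the centre of its underside
- hardener_jar: white jar with red lid, 55 mm wide, 70 mm high, bystander; origin at the centre of its underside
- eye_collar (a point): centre of the underside of the eye's 26 mm wide collar, 45 mm below eye_loop. It starts 0.5 to 0.9 mm above the washer (0.8 to 1.4 rad short of it); how far, and which way the loop will face when snug, differs every time and is too fine to tell from these readings. Until it touches, the eye turns against a steady drag of about 0.12 N m.
- washer (a point): centre of the dark washer's top, 46 mm above the block's origin. From the collar's first touch on it, the torque grows by 1.5 N m for each further radian. Snug is about 0.2 to 0.5 N m in all; beyond about 0.6 N m (0.35 rad past first touch) it is ruined. When let go the eye springs back to the first touch and stays there.
Things that resemble listed ones, but are neither listed nor needed, are in the scene too. What is shaped like the block but pink is not meant.

How it is judged:
By the outcome, as a careful person would: the job done as asked, in the order asked, and still so for the second after the job is handed in, with the robot touching nothing.
It also fails if it takes over 70 s, if anything falls off the work surface, if the arm or the gripper's body presses on something with over 40 N, if the wrist force passes 120 N, or if a joint passes its speed limit or range.

## Robot

A 6-joint arm with a two-finger parallel gripper is mounted at the origin on a cart in front of the work surface, level with it; the furniture and walls round the work are solid. World frame = base frame: x ahead of the robot, y to its left, z up, the work surface at z = 0. Lengths are in m, angles in rad, forces in N, time in s.
With the tool pointing down it reaches from about 0.325 to 0.9 m from the base axis. Payload 3.5 kg.
Tool frame: the origin (TCP) lies at the centre of the arm's flange, where the gripper is bolted on; the fingertips stand 173 mm ahead of it and the grasp point (between the pads) lies 155 mm ahead of it (r.grip_point_offset is the distance from the TCP to the grasp point, in m); z points along the fingers, y is the direction in which the jaws open and shut (so a half turn about z gives the same grasp; the last joint's range is limited). The gripper opens to 85 mm and grips with 20 to 120 N. Pads are 22 mm wide; open, the fingers measure 114 mm over their backs; the gripper's body (76 mm by 85 mm) begins 54 mm behind the grasp point. The pads swing forward as they close: fully open they stand 13 mm farther back than shut.
Start: joints at [-1.339, 0.276, -0.026, 1.268, 0, 1.467], TCP at [0.205, -0.59, 0.405] pointing down, gripper open.
Joint ranges: [-3.12, 3.12], [-0.85, 1.88], [-1.08, 1.24], [-1.95, 2.15], [-1.57, 1.53], [-3.14, 3.14]. Speed limits (rad/s): [2.57, 2.57, 3.14, 3.14, 3.14, 3.14].

## Interface

Orientations are given as a unit quaternion [x, y, z, w].
In Python, from station import r gives the robot as it stands.
- The arm moves only by the tool move_arm, never from a script. Its argument "rows" is a list of rows, each a list of 3 entries, a list of its own where there are three numbers: the shift along the world's x, y, z in cm, then the turn, a rotation vector about the world's x, y, z in rad, then the finger opening in cm, from 0 to 8.54. A call has 1 to 12 rows; each row is the pose to reach, as a shift and turn from the pose commanded when the call began; what a row does not reach only later rows make up. A row lasts 1/12 s, in which the tool goes at most 41.7 mm and 7.16 degrees, less where a joint would pass 70% of its speed; a pose out of reach is approached as far as the arm can. A call with a gripper value outside its range is refused whole. The fingers move at their own pace and stop on an object; "grip_force" is the grip in N (left out, the last holds). Time passes only in rows, so rows that repeat a pose let the fingers close. It gives the time, the measured TCP pose, the force and the opening at its end, in the units of the state.
- r.read_state(): the state, without advancing time (a new reading comes with each control period).
- r.camera(name): name is "scene" or "top" or "wrist"; returns the picture (400x640x3 uint8, red, green, blue); there is no depth.
- r.camera_params(name): a dict with "fx", "fy", "cx", "cy" (pixels), "dist_coeffs" ([k1, k2, p1, p2, k3] as OpenCV has them; the pictures are not rectified), "extrinsics" (4x4, takes a point from world to camera coordinates); the wrist camera has in their place "T_tool_cam" (4x4, takes a point from camera to tool coordinates, whose origin is the TCP and whose axes are the flange's). Camera axes: x right, y down, z forward; pixel columns grow to the right and rows downward; lengths in m; the calibration is good to about 2 mm. A picture is of the moment at which its call begins: read the wrist's pose just before it. camera_params takes no time and is no camera call.
- r.hand_in(): hands the job in, once; it reports no verdict.
The state is a dict: "time_s": time; "q": joint angles; "joint_vel": joint speeds; "tau": joint torques, N m; "eef_pos": TCP position; "ee_rot": TCP orientation; "contact_force": force on the tool from outside, world axes, zero at the start; "wrist_torque": the same for the moment, N m; "grip_width": finger opening in m.
Only numpy, scipy, OpenCV 4.12 (cv2) and the standard library are available. Lean on these libraries where they do the work, as an engineer would, in place of code of your own. Each camera call takes 0.05 s, during which the arm holds its last target.

## Working session

There is one attempt and no reset: what is moved stays moved. The work goes in short steps, Python scripts to look and compute and a tool call to move; the robot and the scene stay as the last step left them, time stands still between calls to the robot, and variables do not carry over. Pictures are saved under pics/ and viewed, and the job is handed in when it is done.

Besides the shell and the picture viewer there is one more tool, called after ">>>" by a JSON object that holds its "method" and its "body". move_arm: Moves the arm, as the interface text tells. Its arguments: {"type":"object","properties":{"rows":{"type":"array"},"grip_force":{"type":"number"}},"required":["rows"]}

```bash
ls; mkdir -p pics
python3 - <<'E'
from station import r
import cv2
s=r.read_state();print(s)
for n in("scene","top","wrist"):
    im=r.camera(n);cv2.imwrite(f"pics/{n}0.png",im[:,:,::-1]);print(n,r.camera_params(n))
print(r.grip_point_offset)
E
```

```text
pics
{'time_s': 0.0, 'q': array([-1.33936843e+00,  2.77170065e-01, -2.79317422e-02,  1.26805044e+00,
        3.13424917e-05,  1.46744763e+00]), 'joint_vel': array([ 0.00062718, -0.00075787, -0.00115091,  0.00098857,  0.00057227,
       -0.001362  ]), 'tau': array([-1.57582333e-03, -4.45507264e+01,  2.95204371e+01,  1.64605438e-02,
       -1.59094539e-04, -8.59544116e-06]), 'eef_pos': array([ 0.20527726, -0.58988653,  0.4035123 ]), 'ee_rot': array([ 9.86022578e-01,  1.66607586e-01, -5.97454703e-05, -1.17654901e-03]), 'contact_force': array([ 0.43379991, -0.44578413,  0.21844935]), 'wrist_torque': array([ 0.02358825,  0.02217444, -0.07272931]), 'grip_width': 0.08533613804801865}
scene {'fx': 414.718637159377, 'fy': 414.718637159377, 'cx': 318.01797564977, 'cy': 198.966675416896, 'dist_coeffs': array([-0.05548956,  0.        ,  0.        ,  0.        ,  0.        ]), 'extrinsics': array([[-0.56827383, -0.82282025, -0.00562937,  0.37253644],
       [-0.63349122,  0.44186092, -0.63517541,  0.36492105],
       [ 0.52512259, -0.35738741, -0.7723474 ,  1.00428081],
       [ 0.        ,  0.  
[... 344 characters left out ...]
0.23135426,  0.56223225],
       [ 0.23102533,  0.01252824, -0.97286707,  1.29063052],
       [ 0.        ,  0.        ,  0.        ,  1.        ]])}
wrist {'fx': 348.2283989455086, 'fy': 348.2283989455086, 'cx': 322.67978116650403, 'cy': 198.91516252324618, 'dist_coeffs': array([0.0001727, 0.       , 0.       , 0.       , 0.       ]), 'T_tool_cam': array([[-2.15682263e-05, -9.54728392e-01, -2.97478903e-01,
         7.53052193e-02],
       [ 9.99999823e-01, -1.97432879e-04,  5.61137448e-04,
        -1.97988387e-04],
       [-5.94465969e-04, -2.97478838e-01,  9.54728227e-01,
         3.09684114e-02],
       [ 0.00000000e+00,  0.00000000e+00,  0.00000000e+00,
         1.00000000e+00]])}
0.1547
```

View pics/scene0.png

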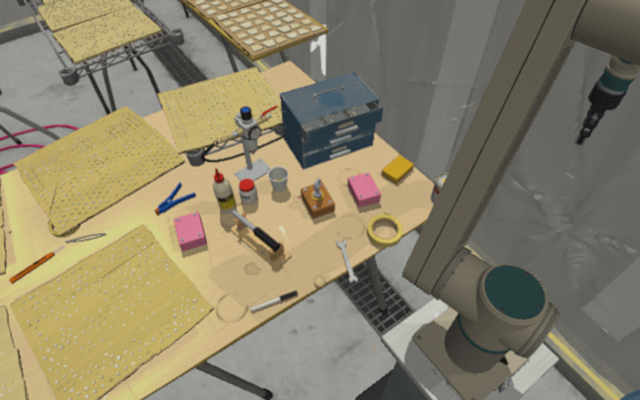

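View pics/top0.png

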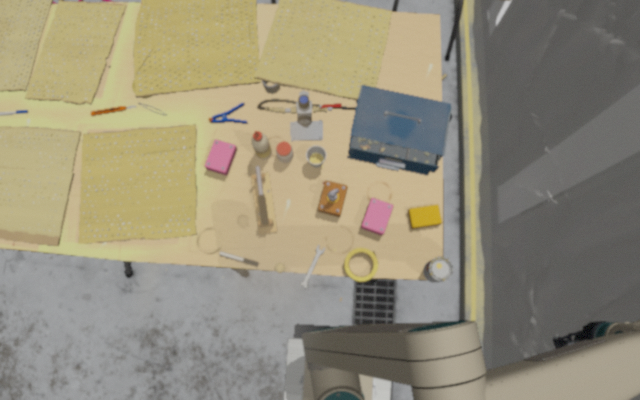

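View pics/wrist0.png

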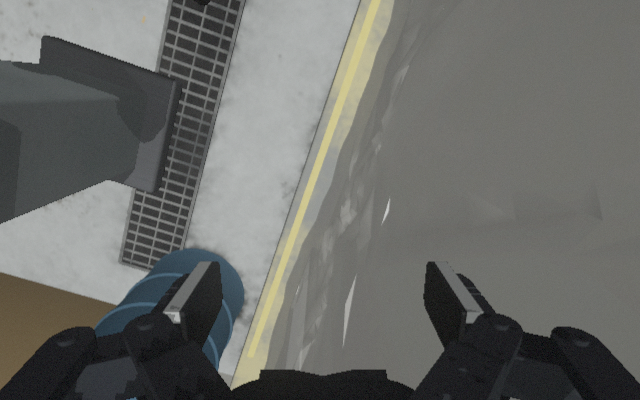

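Run:
```python
import cv2
a=cv2.imread("pics/top0.png")[110:290,190:460];cv2.imwrite("pics/top0c.png",cv2.resize(a,None,fx=2.96,fy=2.96,interpolation=cv2.INTER_CUBIC))
a=cv2.imread("pics/scene0.png")[150:300,160:420];cv2.imwrite("pics/scene0c.png",cv2.resize(a,None,fx=3,fy=3,interpolation=cv2.INTER_CUBIC))
```

```text
(no output)
```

View pics/top0c.png

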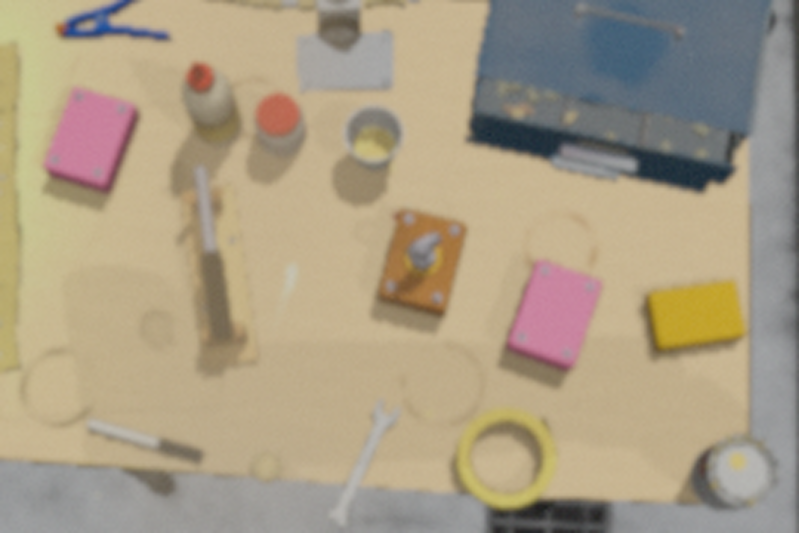

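View pics/scene0c.png

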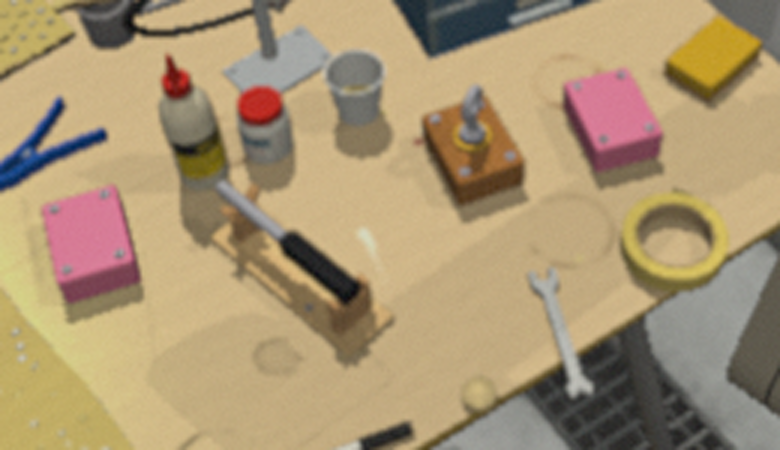

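```bash
cat > h.py <<'E'
import numpy as np, cv2
from scipy.spatial.transform import Rotation as R
def cam(r,n,s=None):
    p=r.camera_params(n);K=np.array([[p['fx'],0,p['cx']],[0,p['fy'],p['cy']],[0,0,1]])
    if n=='wrist':
        T=np.eye(4);T[:3,:3]=R.from_quat(s['ee_rot']).as_matrix();T[:3,3]=s['eef_pos']
        E=np.linalg.inv(T@p['T_tool_cam'])
    else: E=p['extrinsics']
    return K,p['dist_coeffs'],E
def unproj(c,uv,z):
    K,d,E=c
    n=cv2.undistortPoints(np.array(uv,float).reshape(-1,1,2),K,d).reshape(-1,2)
    Ei=np.linalg.inv(E);o=Ei[:3,3]
    D=np.c_[n,np.ones(len(n))]@Ei[:3,:3].T
    t=(np.broadcast_to(z,len(n))-o[2])/D[:,2]
    return o+D*t[:,None]
def tri(cs,uvs):
    A=[];b=[]
    for c,uv in zip(cs,uvs):
        K,d,E=c;n=cv2.undistortPoints(np.array(uv,float).reshape(1,1,2),K,d).ravel()
        for k in(0,1):
            A.append(E[k,:3]-n[k]*E[2,:3]);b.append(n[k]*E[2,3]-E[k,3])
    x,res,_,_=np.linalg.lstsq(np.array(A),np.array(b),rcond=None);return x,res
def proj(c,P):
    K,d,E=c
    return cv2.projectPoints(np.array(P,float).reshape(-1,1,3),cv2.Rodrigues(E[:3,:3])[0],E[:3,3],K,d)[0].reshape(-1,2)
E
python3 - <<'E'
from h import *
from station import r
ct=cam(r,'top');cs=cam(r,'scene')
t=lambda u,v:(190+u/2.96,110+v/2.96)
s=lambda u,v:(160+u/3,150+v/3)
def T(n,a,z): print(n,unproj(ct,t(*a),z)[0].round(4))
def S(n,a,z): print(n,'scene',unproj(cs,s(*a),z)[0].round(4))
T('handle rear',(224,340),.066);S('rear',(350,290),.066)
T('handle front',(210,250),.066);S('front',(290,240),.066)
T('tip',(200,170),.062);S('tip',(222,185),.062)
for p in [(403,214),(465,225),(440,312),(379,302)]:T('blk',p,.04)
for p in [(425,116),(482,100),(521,158),(462,192)]:S('blk',p,.04)
T('looptop',(430,240),.112);S('looptop',(474,92),.112)
T('cup rim',(374,137),.062);S('cup rim',(355,72),.062)
T('jar',(278,115),.07);S('jar',(261,105),.07)
T('can',(740,468),.09)
T('bottle',(200,75),.13);T('bottle base',(210,120),.03)
E
```

```text
handle rear [0.4794 0.2477 0.066 ]
rear scene [0.4838 0.2537 0.066 ]
handle front [0.5732 0.2712 0.066 ]
front scene [0.5627 0.2711 0.066 ]
tip [0.6607 0.291  0.062 ]
tip scene [0.6598 0.2924 0.062 ]
blk [0.6322 0.0736 0.04  ]
blk [0.6243 0.007  0.04  ]
blk [0.5283 0.0283 0.04  ]
blk [0.5349 0.0927 0.04  ]
blk scene [0.6375 0.0736 0.04  ]
blk scene [0.622  0.0129 0.04  ]
blk scene [0.536  0.0252 0.04  ]
blk scene [0.5344 0.0978 0.04  ]
looptop [0.5862 0.0441 0.112 ]
looptop scene [0.5825 0.0498 0.112 ]
cup rim [0.709  0.1094 0.062 ]
cup rim scene [0.7134 0.1099 0.062 ]
jar [0.7245 0.2127 0.07  ]
jar scene [0.7223 0.2146 0.07  ]
can [ 0.3787 -0.2766  0.09  ]
bottle [0.7412 0.2896 0.13  ]
bottle base [0.7287 0.2914 0.03  ]
```

>>> {"method": "move_arm", "body": {"rows": [[[2,3,0],[0,0,0],8.5],[[5,8,-1],[0,0,0],8.5],[[37,64,-4.5],[0,0,0],8.5],[[37,64,-4.5],[0,0,0],8.5],[[37,64,-4.5],[0,0,0],8.5],[[37,64,-4.5],[0,0,0],8.5],[[37,64,-4.5],[0,0,0],8.5],[[37,64,-4.5],[0,0,0],8.5],[[37,64,-4.5],[0,0,0],8.5],[[37,64,-4.5],[0,0,0],8.5],[[37,64,-4.5],[0,0,0],8.5],[[37,64,-4.5],[0,0,0],8.5]]}}

```text
time_s: 1.15
eef_pos: [0.4534, -0.162, 0.3737]
ee_rot: [0.986, 0.167, 0.0, 0.0]
contact_force: [0.9, -0.3, -0.1]
grip_width: 0.0849
```

>>> {"method": "move_arm", "body": {"rows": [[[2,3.5,0],[0,0,0],8.5],[[4,7,-0.5],[0,0,0],8.5],[[6,10.5,-1],[0,0,0],8.5],[[8,14,-1],[0,0,0],8.5],[[10,17.5,-1.5],[0,0,0],8.5],[[11.5,20,-1.5],[0,0,0],8.5],[[12,21,-1.5],[0,0,0],8.5],[[12,21,-1.5],[0,0,0],8.5],[[12,21,-1.5],[0,0,0],8.5]]}}

```text
time_s: 1.9
eef_pos: [0.5728, 0.0461, 0.3584]
ee_rot: [0.986, 0.167, -0.001, 0.0]
contact_force: [0.3, -1.0, -0.2]
grip_width: 0.0854
```

```bash
cat > snap.py <<'E'
import sys,pickle
from station import r
import cv2
n=sys.argv[1]
s=r.read_state();im=r.camera('wrist')
pickle.dump((s,im),open(f'pics/{n}.pkl','wb'))
print(s['time_s'],s['eef_pos'],s['ee_rot'],s['contact_force'],s['wrist_torque'],s['grip_width'])
if len(sys.argv)>2:
    x0,y0,x1,y1=map(int,sys.argv[2:6]);im=im[y0:y1,x0:x1]
f=min(800/im.shape[1],600/im.shape[0]);print('scale',f)
cv2.imwrite(f'pics/{n}.png',cv2.resize(im,None,fx=f,fy=f,interpolation=cv2.INTER_CUBIC)[:,:,::-1])
E
python3 snap.py w1
```

```text
1.9 [0.57275731 0.04605379 0.35843816] [ 9.85939217e-01  1.67102525e-01 -7.42833789e-04  2.34969075e-04] [ 0.27999292 -0.99445864 -0.18536958] [-0.01270155  0.02917591  0.02016876] 0.08540203783240076
scale 1.25
```

View pics/w1.png

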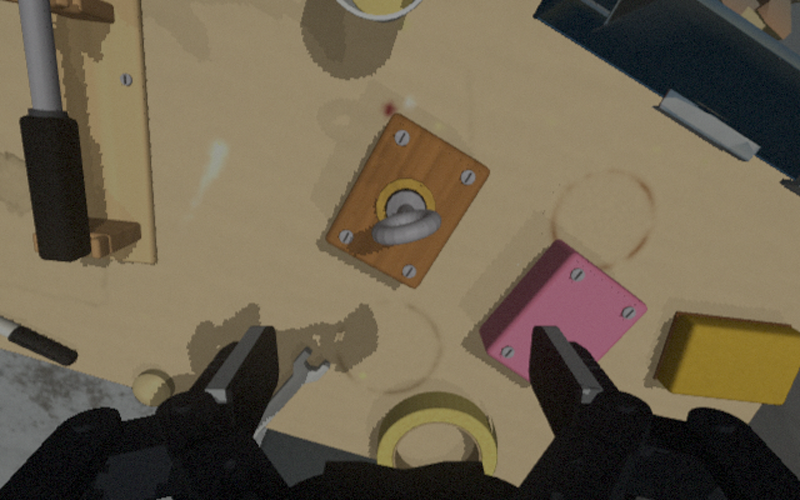

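Run:
```python
import pickle,cv2
s,im=pickle.load(open('pics/w1.pkl','rb'))
cv2.imwrite('pics/w1c.png',cv2.resize(im[80:240,250:400],None,fx=3.7,fy=3.7,interpolation=cv2.INTER_CUBIC)[:,:,::-1])
```

```text
(no output)
```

View pics/w1c.png

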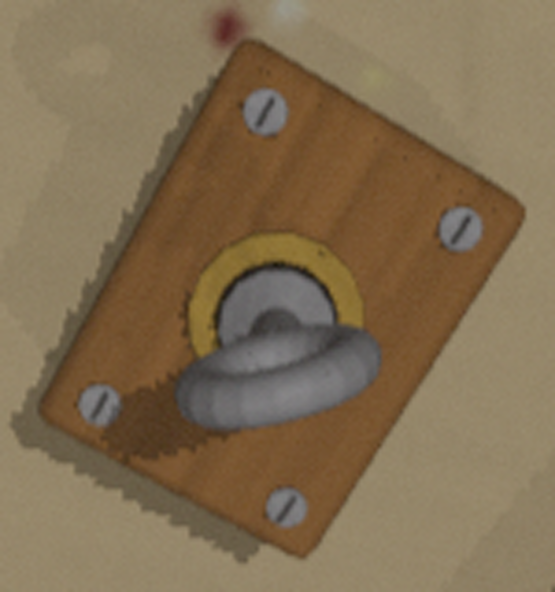

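```bash
cat > fit1.py <<'E'
from h import *
import pickle
from station import r
from scipy.optimize import least_squares
s,im=pickle.load(open('pics/w1.pkl','rb'))
c=cam(r,'wrist',s)
px=lambda p:np.array(p,float)/3.7+np.array([250,80])-0.37
co=unproj(c,px([(248,38),(524,210),(303,558),(40,410)]),.04)
print(co.round(4),'ctr',co.mean(0).round(4),[np.linalg.norm(co[i]-co[(i+1)%4]).round(4) for i in range(4)])
print('boss ctr by ellipse', unproj(c,px([(276,318)]),.046).round(4))
def torus(x,y,yaw,z=.0917):
    t=np.linspace(0,2*np.pi,72);p=np.linspace(0,2*np.pi,24)
    t,p=np.meshgrid(t,p)
    a=(.015+.005*np.cos(p))*np.cos(t);zz=(.015+.005*np.cos(p))*np.sin(t);n=.005*np.sin(p)
    return np.stack([x+n*np.cos(yaw)-a*np.sin(yaw),y+n*np.sin(yaw)+a*np.cos(yaw),z+zz],-1).reshape(-1,3)
def mask(q):
    u=proj(c,torus(*q));U=((u+.37-[250,80])*3.7+.0)
    m=np.zeros((592,555),np.uint8)
    # draw segments as filled quads
    G=U.reshape(24,72,2)
    for i in range(23):
        for j in range(71):
            cv2.fillConvexPoly(m,np.int32(np.round([G[i,j],G[i+1,j],G[i+1,j+1],G[i,j+1]])),255)
    return m
if __name__=='__main__':
    big=cv2.imread('pics/w1c.png')
    def f(q):
        u=proj(c,torus(*q));U=((u+.37-[250,80])*3.7)
        return [U[:,0].min()-176,U[:,0].max()-381,U[:,1].max()-431, U[U[:,0].argmin(),1]-395, U[U[:,0].argmax(),1]-355]
    best=None
    for y0 in np.arange(-1.5,1.6,.3):
        o=least_squares(f,[.58,.048,y0],x_scale=[.01,.01,.1],diff_step=1e-4)
        if best is None or o.cost<best.cost:best=o
        print(y0,o.x.round(4),o.cost.round(2),np.round(o.fun,1))
    m=mask(best.x);cn=cv2.findContours(m,cv2.RETR_CCOMP,cv2.CHAIN_APPROX_NONE)[0]
    cv2.drawContours(big,cn,-1,(0,255,0),1);cv2.imwrite('pics/w1fit.png',big)
E
python3 fit1.py
```

```text
[[0.6422 0.0753 0.04  ]
 [0.628  0.0058 0.04  ]
 [0.5337 0.024  0.04  ]
 [0.5484 0.0941 0.04  ]] ctr [0.5881 0.0498 0.04  ] [np.float64(0.0709), np.float64(0.0961), np.float64(0.0716), np.float64(0.0956)]
boss ctr by ellipse [[0.5881 0.05   0.046 ]]
-1.5 [ 0.5872  0.0496 -2.5331] 1.03 [-1.   1.  -0.2  0.4 -0.1]
-1.2 [0.5872 0.0496 0.5981] 1.68 [-1.2  1.2 -0.5  0.7 -0.1]
-0.8999999999999999 [0.5872 0.0496 0.5981] 1.68 [-1.2  1.2 -0.5  0.7 -0.1]
-0.5999999999999999 [0.5872 0.0496 0.5981] 1.68 [-1.2  1.2 -0.5  0.7 -0.1]
-0.2999999999999998 [0.5872 0.0496 0.5981] 1.68 [-1.2  1.2 -0.5  0.7 -0.1]
2.220446049250313e-16 [0.5874 0.0494 0.    ] 2165.29 [  0.7  -0.7   2.5 -47.1  45.9]
0.30000000000000027 [0.5872 0.0496 0.5981] 1.68 [-1.2  1.2 -0.5  0.7 -0.1]
0.6000000000000005 [0.5872 0.0496 0.5981] 1.68 [-1.2  1.2 -0.5  0.7 -0.1]
0.9000000000000004 [0.5872 0.0496 0.5981] 1.68 [-1.2  1.2 -0.5  0.7 -0.1]
1.2000000000000002 [0.5872 0.0496 0.5981] 1.68 [-1.2  1.2 -0.5  0.7 -0.1]
1.5000000000000004 [0.5872 0.0496 0.5981] 1.68 [-1.2  1.2 -0.5  0.7 -0.1]
```

View pics/w1fit.png

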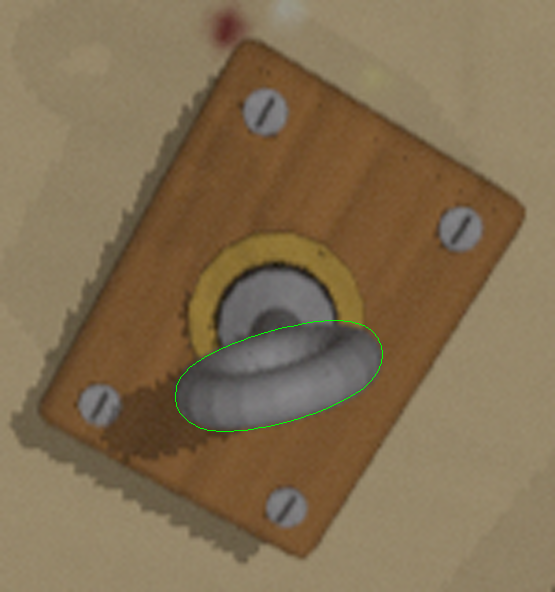

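>>> {"method": "move_arm", "body": {"rows": [[[-1,3.5,0],[0,0,-0.05],8.5],[[-2,7,0],[0,0,-0.1],8.5],[[-3,10.5,0],[0,0,-0.1],8.5],[[-4,14,0],[0,0,-0.1],8.5],[[-5,17.5,0],[0,0,-0.1],8.5],[[-5.3,20,0],[0,0,-0.1],8.5],[[-5.3,21,0],[0,0,-0.1],8.5],[[-5.3,21,0],[0,0,-0.1],8.5],[[-5.3,21,0],[0,0,-0.1],8.5]]}}

```text
time_s: 2.7
eef_pos: [0.5303, 0.2221, 0.3588]
ee_rot: [0.99, 0.14, -0.002, -0.011]
contact_force: [-0.5, 0.1, -0.3]
grip_width: 0.085
```

```bash
python3 snap.py w2
```

```text
2.7 [0.53026035 0.22209726 0.35879783] [ 0.99009447  0.13996745 -0.00179758 -0.01090089] [-0.52767764  0.08460608 -0.3306428 ] [-0.02557945 -0.07039211  0.00270037] 0.08501891377209701
scale 1.25
```

View pics/w2.png

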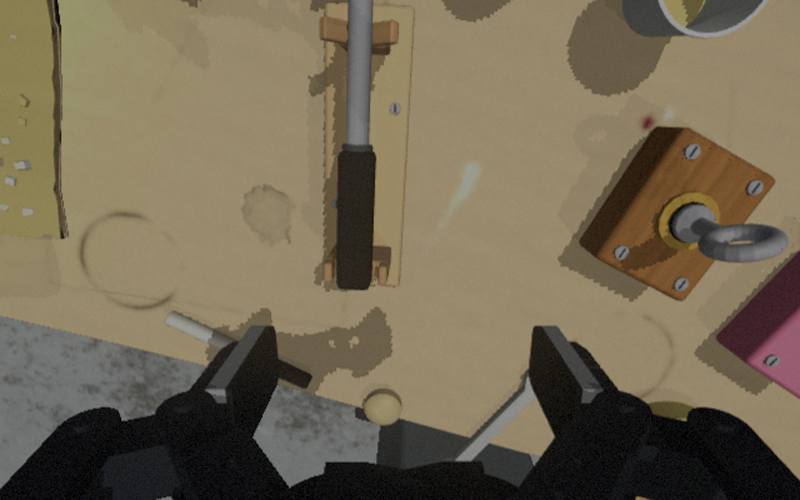

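Run:
```python
import pickle,cv2
s,im=pickle.load(open('pics/w2.pkl','rb'))
cv2.imwrite('pics/w2c.png',cv2.resize(im[100:245,230:350],None,fx=4.1,fy=4.1,interpolation=cv2.INTER_CUBIC)[:,:,::-1])
```

```text
(no output)
```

View pics/w2c.png

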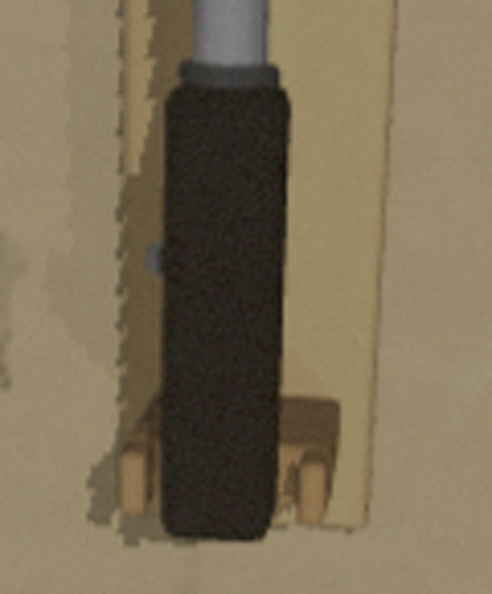

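Run:
```python
from h import *
import pickle
from station import r
s,im=pickle.load(open('pics/w2.pkl','rb'));c=cam(r,'wrist',s)
p=lambda q:np.array(q,float)/4.1+np.array([230,100])-.38
P=unproj(c,p([(165,88),(290,88),(163,535),(273,538)]),.066);print(P.round(4))
f=(P[0]+P[1])/2;b=(P[2]+P[3])/2;print('len',np.linalg.norm(f-b),'yaw',np.arctan2(*(f-b)[1::-1]),'ctr',(f+b)/2, np.linalg.norm(P[0]-P[1]),np.linalg.norm(P[2]-P[3]))
rod=unproj(c,[(348/1.25,20/1.25),(373/1.25,20/1.25),(347/1.25,140/1.25),(371/1.25,140/1.25)],.055);m=(rod[::2]+0);a=(rod[0]+rod[1])/2;d=(rod[2]+rod[3])/2
print('rod',a,d,'yaw',np.arctan2(*(a-d)[1::-1]))
base=unproj(c,p([(394,0),(360,525)]),.008);print('base edge yaw',np.arctan2(*(base[0]-base[1])[1::-1]))
fe=unproj(c,p([(180,64),(278,64)]),.063).mean(0);print('ferrule front',fe)
# predictions
y=.235
for q in [a,d]: print(q)
print('rod line to handle', np.hypot(*(a-(f+b)/2)[:2]))
```

```text
[[0.5691 0.2806 0.066 ]
 [0.5754 0.259  0.066 ]
 [0.4844 0.2607 0.066 ]
 [0.4901 0.2396 0.066 ]]
len 0.0872057443749366 yaw 0.22702863791532685 ctr [0.52973675 0.26000201 0.066     ] 0.022557723475077576 0.021853157016755196
rod [0.64211667 0.28656374 0.055     ] [0.57798597 0.27103795 0.055     ] yaw 0.2375259926979862
base edge yaw 0.21619949729267515
ferrule front [0.5760821  0.27089738 0.063     ]
[0.64211667 0.28656374 0.055     ]
[0.57798597 0.27103795 0.055     ]
rod line to handle 0.1154762870177434
```

>>> {"method": "move_arm", "body": {"rows": [[[0.3,0.1,0],[0,0,0.12],8.5],[[0.6,0.2,0],[0,0,0.24],8.5],[[1,0.4,0],[0,0,0.36],8.5],[[1,0.4,0],[0,0,0.48],8.5],[[1,0.4,-1],[0,0,0.6],8.5],[[1,0.4,-2],[0,0,0.72],8.5],[[1,0.4,-3],[0,0,0.84],8.5],[[1,0.4,-4],[0,0,0.96],8.5],[[1,0.4,-5],[0,0,1.08],8.5],[[1,0.4,-6],[0,0,1.2],8.5],[[1,0.4,-6],[0,0,1.32],8.5],[[1,0.4,-6],[0,0,1.44],8.5]]}}

```text
time_s: 3.75
eef_pos: [0.5397, 0.2257, 0.2976]
ee_rot: [0.65, 0.76, -0.01, -0.008]
contact_force: [1.2, -0.5, 0.1]
grip_width: 0.0848
```

>>> {"method": "move_arm", "body": {"rows": [[[0,0,0],[0,0,0.12],8.5],[[0,0,0],[0,0,0.24],8.5],[[0,0,0],[0,0,0.36],8.5],[[0,0,0],[0,0,0.48],8.5],[[0,0,0],[0,0,0.6],8.5],[[0,0,0],[0,0,0.72],8.5],[[0,0,0],[0,0,0.84],8.5],[[0,0,0],[0,0,0.96],8.5],[[0,0,0],[0,0,1.08],8.5],[[0,0,0],[0,0,1.2],8.5],[[0,0,0],[0,0,1.32],8.5],[[0,0,0],[0,0,1.44],8.5]]}}

```text
time_s: 4.75
eef_pos: [0.5401, 0.2259, 0.2987]
ee_rot: [-0.012, 1.0, -0.012, 0.0]
contact_force: [0.0, -1.6, 0.0]
grip_width: 0.0854
```

>>> {"method": "move_arm", "body": {"rows": [[[0,0,0],[0,0,0.12],8.5],[[0,0,0],[0,0,0.23],8.5],[[0,0,0],[0,0,0.23],8.5],[[0,0,0],[0,0,0.23],8.5],[[0,0,0],[0,0,0.23],8.5],[[0,0,0],[0,0,0.23],8.5]]}}

```text
time_s: 5.25
eef_pos: [0.5398, 0.2269, 0.2988]
ee_rot: [-0.124, 0.992, -0.011, 0.002]
contact_force: [-0.5, 0.4, -1.1]
grip_width: 0.0848
```

```bash
python3 snap.py w3;python3 - <<'E'
import pickle
from scipy.spatial.transform import Rotation as R
s,_=pickle.load(open('pics/w3.pkl','rb'));M=R.from_quat(s['ee_rot']).as_matrix();print(M.round(4));import numpy as np;print(np.arctan2(M[1,0],M[0,0]),s['q'])
E
```

```text
5.25 [0.53975503 0.22691994 0.29875825] [-0.12414041  0.99219717 -0.0114571   0.00163562] [-0.54359148  0.36117302 -1.0868199 ] [ 0.10618526 -0.03733371 -0.00081216] 0.0848337702158916
scale 1.25
[[-9.692e-01 -2.463e-01  6.100e-03]
 [-2.464e-01  9.689e-01 -2.230e-02]
 [-4.000e-04 -2.310e-02 -9.997e-01]]
-2.892648266158959 [ 0.29227774  0.28344827 -0.25116992  1.03678014 -0.02313922  0.04334496]
```

View pics/w3.png

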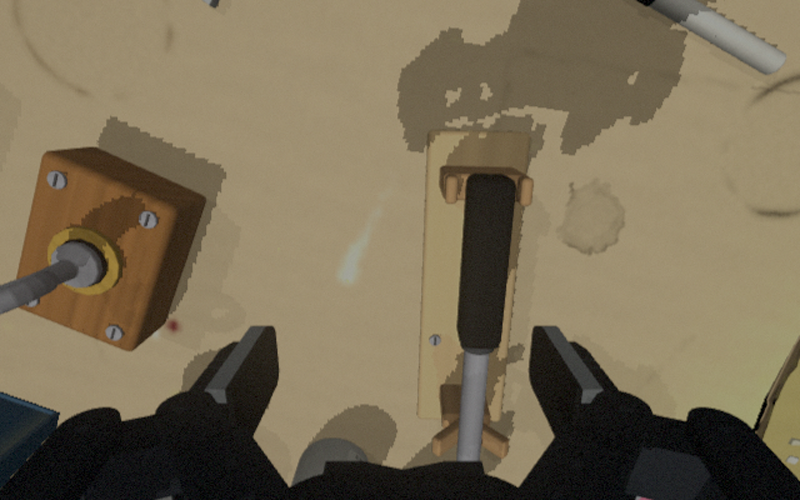

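Run:
```python
from h import *
import pickle
from station import r
s,im=pickle.load(open('pics/w3.pkl','rb'));c=cam(r,'wrist',s)
P=unproj(c,np.array([(457,345),(500,347),(467,176),(515,178)])/1.25,.066);print(P.round(4))
f=(P[0]+P[1])/2;b=(P[2]+P[3])/2;print('len',np.linalg.norm(f-b),'yaw',np.arctan2(*(f-b)[1::-1]),'ctr',(f+b)/2)
print(proj(c,[[.53,.26,.055]])*1.25)
P=unproj(c,np.array([(48,152),(205,200),(133,350),(20,280)])/1.25,.04);print(P)
ct=cam(r,'top'); print(proj(ct,[[.53,.26,.066],[.587,.0497,.1117],[.671,.293,.055]]))
```

```text
[[0.5716 0.2583 0.066 ]
 [0.5669 0.2801 0.066 ]
 [0.4865 0.2381 0.066 ]
 [0.4819 0.2596 0.066 ]]
len 0.08745251977557367 yaw 0.23449250874709454 ctr [0.5267427  0.25900792 0.066     ]
[[481.02003501 265.70056921]]
[[0.53167499 0.02702795 0.04      ]
 [0.53633739 0.11024487 0.04      ]
 [0.63882694 0.07829626 0.04      ]
 [0.60983096 0.01168679 0.04      ]]
[[263.2205205  208.34774509]
 [333.41882053 190.71559621]
 [257.58080096 164.9751474 ]]
```

>>> {"method": "move_arm", "body": {"rows": [[[-0.3,1,0],[0.01,0.003,-0.01],8.5],[[-0.7,2.2,0],[0.022,0.006,-0.018],8.5],[[-1,3.3,0],[0.022,0.006,-0.018],8.5],[[-1,3.3,0],[0.022,0.006,-0.018],8.5],[[-1,3.3,-1.5],[0.022,0.006,-0.018],8.5],[[-1,3.3,-3],[0.022,0.006,-0.018],8.5],[[-1,3.3,-3],[0.022,0.006,-0.018],8.5],[[-1,3.3,-3],[0.022,0.006,-0.018],8.5],[[-1,3.3,-3],[0.022,0.006,-0.018],8.5]]}}

```text
time_s: 6.05
eef_pos: [0.5299, 0.2604, 0.2693]
ee_rot: [-0.116, 0.993, -0.0, 0.0]
contact_force: [-0.2, 0.4, -0.3]
grip_width: 0.0849
```

```bash
cat > st.py <<'E'
from station import r
import numpy as np
from scipy.spatial.transform import Rotation as R
s=r.read_state();M=R.from_quat(s['ee_rot']).as_matrix()
print('t',s['time_s'],'p',s['eef_pos'].round(4),'toolz',M[:,2].round(4),'yaw',np.arctan2(M[1,0],M[0,0]).round(4),'baryaw',np.arctan2(-M[1,0],-M[0,0]).round(4))
print('F',s['contact_force'].round(2),'T',s['wrist_torque'].round(3),'g',round(s['grip_width'],4),'q',s['q'].round(2),'tau',s['tau'].round(2))
g=s['eef_pos']+M[:,2]*.1547
e=np.array([.587,.0497]);F=s['contact_force'];d=s['eef_pos'][:2]-e
print('grip',g.round(4),'eye torque',(s['wrist_torque'][2]+d[0]*F[1]-d[1]*F[0]).round(3))
E
python3 st.py; python3 snap.py w4 >/dev/null
```

```text
t 6.05 p [0.5299 0.2604 0.2693] toolz [ 6.e-04 -3.e-04 -1.e+00] yaw -2.9084 baryaw 0.2332
F [-0.2   0.38 -0.26] T [-0.006  0.006  0.034] g 0.0849 q [ 0.35  0.32 -0.27  0.98 -0.    0.11] tau [  0.05 -42.52  25.4    0.06  -0.    -0.  ]
grip [0.53   0.2603 0.1146] eye torque 0.054
```

View pics/w4.png

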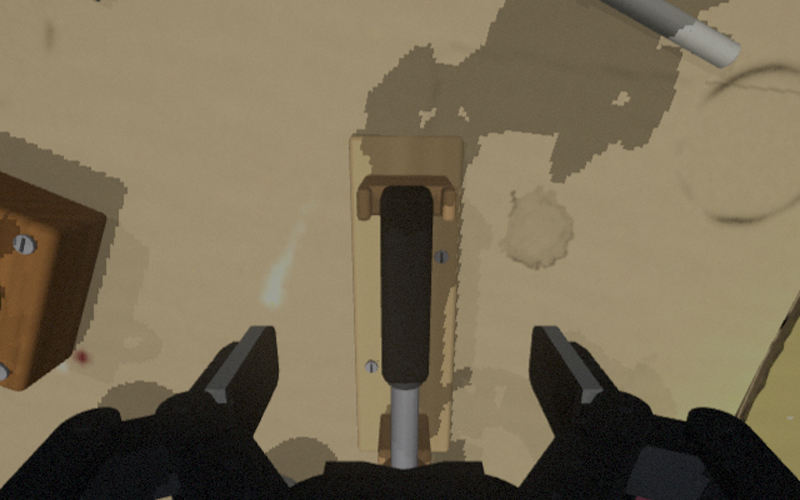

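>>> {"method": "move_arm", "body": {"rows": [[[0,0,-2],[0,0,0],8.5],[[0,0,-4],[0,0,0],8.5],[[0,0,-5],[0,0,0],8.5],[[0,0,-5.6],[0,0,0],8.5],[[0,0,-5.9],[0,0,0],8.5],[[0,0,-5.9],[0,0,0],6],[[0,0,-5.9],[0,0,0],4],[[0,0,-5.9],[0,0,0],2.5],[[0,0,-5.9],[0,0,0],1.5],[[0,0,-5.9],[0,0,0],1],[[0,0,-5.9],[0,0,0],1],[[0,0,-5.9],[0,0,0],1]], "grip_force": 60}}

```text
time_s: 7.1
eef_pos: [0.53, 0.2606, 0.2106]
ee_rot: [-0.116, 0.993, 0.0, 0.001]
contact_force: [-0.4, -0.1, 3.6]
grip_width: 0.0214
```

```bash
python3 st.py
```

```text
t 7.1 p [0.53   0.2606 0.2106] toolz [ 1.5e-03  4.0e-04 -1.0e+00] yaw -2.9082 baryaw 0.2334
F [-0.36 -0.06  3.58] T [-0.008  0.098  0.039] g 0.0214 q [ 0.35  0.38 -0.32  0.86 -0.    0.11] tau [-8.000e-02 -4.232e+01  2.269e+01 -1.300e-01 -4.000e-02 -0.000e+00]
grip [0.5303 0.2606 0.0559] eye torque 0.117
```

>>> {"method": "move_arm", "body": {"rows": [[[0,0,0],[0,0,0],1],[[0,0,0],[0,0,0],1],[[0,0,1],[0,0,0],1],[[0,0,2.5],[0,0,0],1],[[0,0,4.5],[0,0,0],1],[[0,0,6.5],[0,0,0],1],[[0,0,8],[0,0,0],1],[[0,0,9],[0,0,0],1],[[0,0,9],[0,0,0],1],[[0,0,9],[0,0,0],1]], "grip_force": 100}}

```text
time_s: 7.93
eef_pos: [0.5295, 0.2604, 0.2998]
ee_rot: [-0.116, 0.993, -0.0, 0.0]
contact_force: [-0.1, -0.1, -1.2]
grip_width: 0.0205
```

```bash
python3 st.py; python3 snap.py w5 >/dev/null
python3 - <<'E'
from station import r
import cv2
im=r.camera('scene');a=im[150:300,160:420];cv2.imwrite("pics/s5.png",cv2.resize(a,None,fx=3,fy=3,interpolation=cv2.INTER_CUBIC)[:,:,::-1])
E
```

```text
t 7.9333 p [0.5295 0.2604 0.2998] toolz [ 2.e-04 -2.e-04 -1.e+00] yaw -2.9082 baryaw 0.2334
F [-0.08 -0.11 -1.18] T [-0.002  0.066 -0.016] g 0.0205 q [ 0.35  0.29 -0.24  1.04 -0.    0.11] tau [ 1.000e-02 -4.448e+01  2.832e+01 -5.000e-02 -0.000e+00 -0.000e+00]
grip [0.5295 0.2603 0.1451] eye torque 0.007
```

View pics/w5.png

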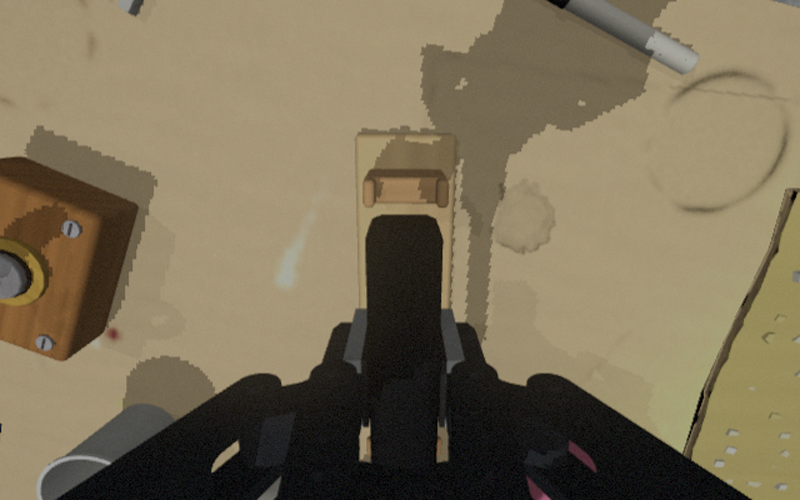

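View pics/s5.png

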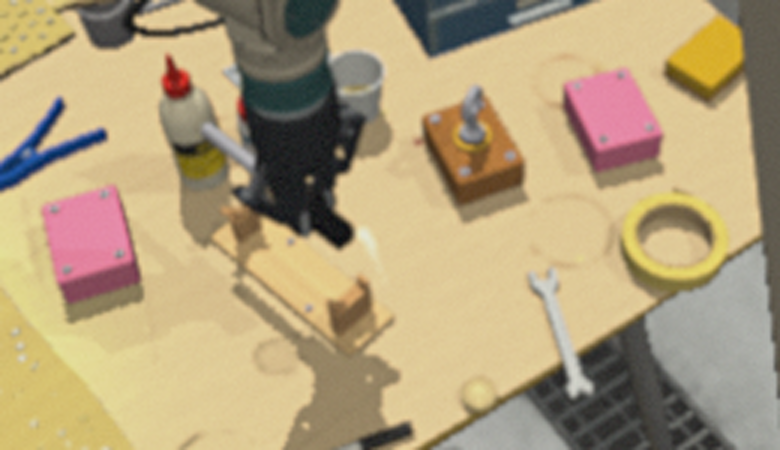

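Run:
```python
from h import *
import pickle
from station import r
s,im=pickle.load(open('pics/w5.pkl','rb'));c=cam(r,'wrist',s)
u=np.array([np.cos(.2334),np.sin(.2334)]);g=np.array([.5295,.2603])
P=unproj(c,np.array([(372,217),(437,217),(367,240),(442,240)])/1.25,.1561)
print([((p[:2]-g)@u, (p[:2]-g)@[-u[1],u[0]]) for p in P])
cs=cam(r,'scene');ct=cam(r,'top')
print((proj(cs,[[.6706,.2938,.1451],[.5295-.0438,.2603-.0104,.1451]])-[160,150])*3)
im=r.camera('top');cv2.imwrite('pics/t5.png',cv2.resize(im[130:250,210:350],None,fx=5,fy=5,interpolation=cv2.INTER_CUBIC)[:,:,::-1])
print((proj(ct,[[.6706,.2938,.1451],[.587,.0497,.1117]])-[210,130])*5)
```

```text
[(np.float64(-0.05012963029326912), np.float64(-0.008223032338633723)), (np.float64(-0.050132824455646756), np.float64(0.009016033703271172)), (np.float64(-0.043780834803494886), np.float64(-0.009706641155290787)), (np.float64(-0.04378559676727375), np.float64(0.010508868436703097))]
[[200.59289003 122.67673716]
 [344.90908402 235.59985817]]
[[215.07486929 127.68166541]
 [617.09410267 303.57798105]]
```

View pics/t5.png

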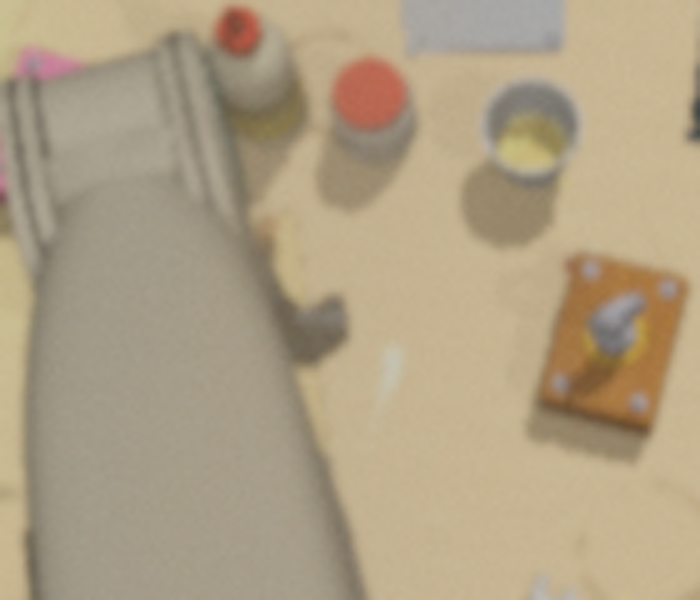

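>>> {"method": "move_arm", "body": {"rows": [[[-0.5,-2,0.5],[0,0,0],1],[[-1.5,-4.5,1],[0,0,0.04],1],[[-2.5,-7.5,1],[0,0,0.08],1],[[-3.5,-10.5,1],[0,0,0.12],1],[[-4.5,-13.5,1],[0,0,0.16],1],[[-5.5,-16.5,1],[0,0,0.2],1],[[-6.5,-19.5,1],[0,0,0.24],1],[[-7.5,-22.5,1],[0,0,0.28],1],[[-8.5,-25.5,1],[0,0,0.32],1],[[-9.3,-28.5,1],[0,0,0.36],1],[[-10,-30.5,1],[0,0,0.367],1],[[-10.3,-31.5,1],[0,0,0.367],1]]}}

```text
time_s: 9.08
eef_pos: [0.4252, -0.0563, 0.3087]
ee_rot: [-0.294, 0.956, 0.0, -0.001]
contact_force: [0.1, 0.0, -1.3]
grip_width: 0.0209
```

>>> {"method": "move_arm", "body": {"rows": [[[0,0,-1],[0,0,0],1],[[0,0,-2],[0,0,0],1],[[0,0,-2],[0,0,0],1],[[0,0,-2],[0,0,0],1],[[0,0,-2],[0,0,0],1]]}}

```text
time_s: 9.5
eef_pos: [0.4267, -0.0537, 0.2892]
ee_rot: [-0.296, 0.955, 0.0, -0.0]
contact_force: [0.4, -0.4, -1.1]
grip_width: 0.0207
```

```bash
python3 st.py
```

```text
t 9.5 p [ 0.4267 -0.0537  0.2892] toolz [-1.1e-03  4.0e-04 -1.0e+00] yaw -2.5395 baryaw 0.602
F [ 0.38 -0.37 -1.1 ] T [0.044 0.078 0.032] g 0.0207 q [-0.28  0.03 -0.58  0.96  0.   -0.88] tau [-1.200e-01 -2.748e+01  2.587e+01  3.000e-02  2.000e-02  0.000e+00]
grip [ 0.4265 -0.0536  0.1345] eye torque 0.131
```

>>> {"method": "move_arm", "body": {"rows": [[[0.1,-0.2,-1],[0,0,0],1],[[0.3,-0.44,-2.2],[0,0,0],1],[[0.3,-0.44,-3.4],[0,0,0],1],[[0.3,-0.44,-4.2],[0,0,0],1],[[0.3,-0.44,-4.2],[0,0,0],1],[[0.3,-0.44,-4.2],[0,0,0],1],[[0.3,-0.44,-4.2],[0,0,0],1]]}}

```text
time_s: 10.08
eef_pos: [0.4299, -0.059, 0.2481]
ee_rot: [-0.296, 0.955, -0.0, 0.0]
contact_force: [0.2, -0.1, -1.4]
grip_width: 0.0205
```

```bash
cat > look.py <<'E'
import sys
from h import *
from station import r
n=sys.argv[1];L=float(sys.argv[2]) if len(sys.argv)>2 else 0
s=r.read_state();M=R.from_quat(s['ee_rot']).as_matrix();g=s['eef_pos']+M[:,2]*.1547-[0,0,.0009]
u=-M[:,0]
c=dict(scene=cam(r,'scene'),top=cam(r,'top'))
for k,(x0,y0,x1,y1) in dict(scene=(270,165,370,235),top=(290,150,390,230)).items():
    im=r.camera(k);f=8
    a=cv2.resize(im[y0:y1,x0:x1],None,fx=f,fy=f,interpolation=cv2.INTER_CUBIC)[:,:,::-1].copy()
    P=proj(c[k],[g+u*.045,g+u*.143,[.587,.0497,.0917],[.587,.0497,.1117]])
    print(k,((P-[x0,y0]+.5)*f).round(0).tolist())
    cv2.imwrite(f'pics/{n}_{k}.png',a)
E
python3 st.py; python3 look.py l6
```

```text
t 10.0833 p [ 0.4299 -0.059   0.2481] toolz [ 8.e-04 -4.e-04 -1.e+00] yaw -2.541 baryaw 0.6006
F [ 0.2  -0.13 -1.41] T [-0.007  0.037  0.002] g 0.0205 q [-0.29  0.09 -0.62  0.86 -0.   -0.89] tau [ 3.000e-02 -2.880e+01  2.403e+01  2.000e-02  2.000e-02 -0.000e+00]
grip [ 0.43   -0.059   0.0934] eye torque 0.044
scene [[762.0, 263.0], [505.0, 190.0], [382.0, 159.0], [381.0, 122.0]]
top [[556.0, 670.0], [419.0, 448.0], [350.0, 343.0], [351.0, 330.0]]
```

View pics/l6_scene.png

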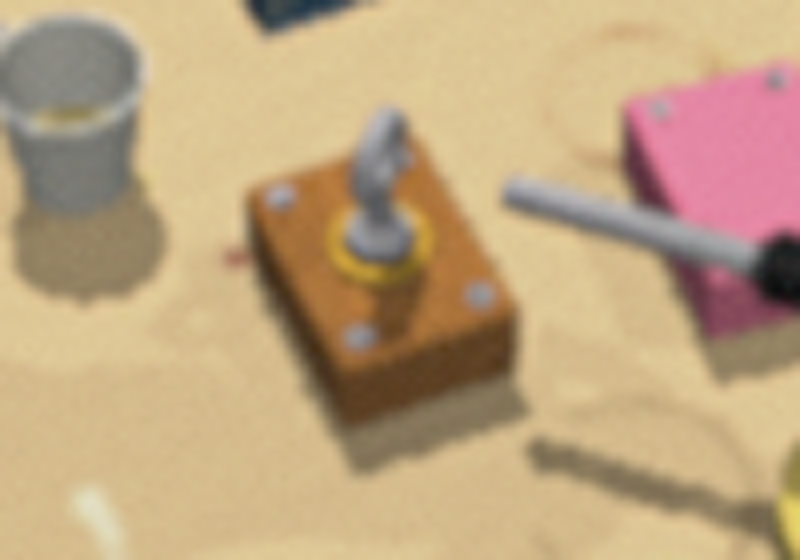

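View pics/l6_top.png

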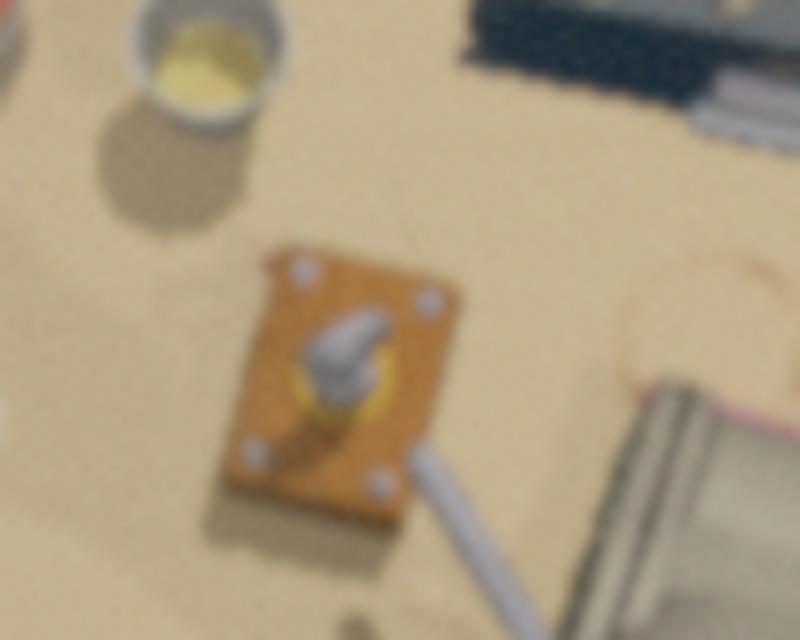

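Run:
```python
from h import *
from station import r
import sys
def torus(x,y,yaw,z=.0917):
    t=np.linspace(0,2*np.pi,72);p=np.linspace(0,2*np.pi,24);t,p=np.meshgrid(t,p)
    a=(.015+.005*np.cos(p))*np.cos(t);zz=(.015+.005*np.cos(p))*np.sin(t);n=.005*np.sin(p)
    return np.stack([x+n*np.cos(yaw)-a*np.sin(yaw),y+n*np.sin(yaw)+a*np.cos(yaw),z+zz],-1).reshape(-1,3)
out=[]
for k,(x0,y0) in dict(scene=(270,165),top=(290,150)).items():
    im=cv2.imread(f'pics/l6_{k}.png');c=cam(r,k)
    G=((proj(c,torus(.587,.0497,.6))-[x0,y0]+.5)*8).reshape(24,72,2)
    m=np.zeros(im.shape[:2],np.uint8)
    for i in range(23):
        for j in range(71): cv2.fillConvexPoly(m,np.int32(np.round([G[i,j],G[i+1,j],G[i+1,j+1],G[i,j+1]])),255)
    cv2.drawContours(im,cv2.findContours(m,cv2.RETR_CCOMP,cv2.CHAIN_APPROX_NONE)[0],-1,(0,255,0),1)
    s=r.read_state();M=R.from_quat(s['ee_rot']).as_matrix();g=s['eef_pos']+M[:,2]*.1547-[0,0,.0009];u=-M[:,0];v=M[:,1]
    for w in (-.007,0,.007):
        P=((proj(c,[g+u*.045+v*w,g+u*.143+v*w,g+u*.24+v*w])-[x0,y0]+.5)*8).astype(int)
        cv2.polylines(im,[P.reshape(-1,1,2)],False,(0,0,255),1)
    out.append(im[50:400,200:600] if k=='scene' else im[250:600,200:600])
cv2.imwrite('pics/l6o.png',np.hstack(out))
```

```text
(no output)
```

View pics/l6o.png

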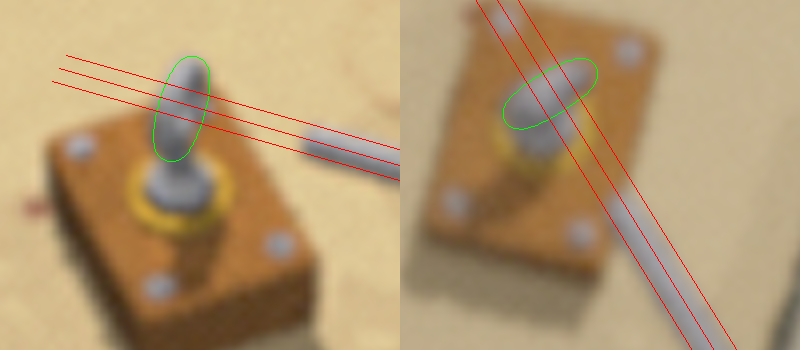

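>>> {"method": "move_arm", "body": {"rows": [[[0.8,0.6,-0.05],[0,0,0],1],[[1.7,1.2,-0.05],[0,0,0],1],[[2.4,1.75,-0.05],[0,0,0],1],[[2.85,2.05,-0.05],[0,0,0],1],[[3.25,2.33,-0.05],[0,0,0],1],[[3.65,2.6,-0.05],[0,0,0],1],[[4.08,2.9,-0.05],[0,0,0],1],[[4.08,2.9,-0.05],[0,0,0],1],[[4.08,2.9,-0.05],[0,0,0],1]]}}

```text
time_s: 10.93
eef_pos: [0.4705, -0.0299, 0.2472]
ee_rot: [-0.296, 0.955, -0.0, -0.0]
contact_force: [0.3, 0.1, -1.8]
grip_width: 0.0205
```

```bash
python3 st.py; python3 look.py l7
python3 - <<'E'
import cv2,numpy as np
cv2.imwrite('pics/l7.png',np.hstack([cv2.imread('pics/l7_scene.png')[50:400,200:600],cv2.imread('pics/l7_top.png')[250:600,200:600]]))
E
```

```text
t 10.9333 p [ 0.4705 -0.0299  0.2472] toolz [-1.e-04 -3.e-04 -1.e+00] yaw -2.5409 baryaw 0.6007
F [ 0.31  0.06 -1.81] T [-0.021  0.02   0.099] g 0.0205 q [-0.2   0.15 -0.55  0.87 -0.   -0.8 ] tau [ 1.600e-01 -3.289e+01  2.485e+01 -9.000e-02  4.000e-02  1.000e-02]
grip [ 0.4705 -0.0299  0.0925] eye torque 0.117
scene [[629.0, 229.0], [377.0, 158.0], [382.0, 159.0], [381.0, 122.0]]
top [[483.0, 559.0], [347.0, 340.0], [350.0, 343.0], [351.0, 330.0]]
```

View pics/l7.png

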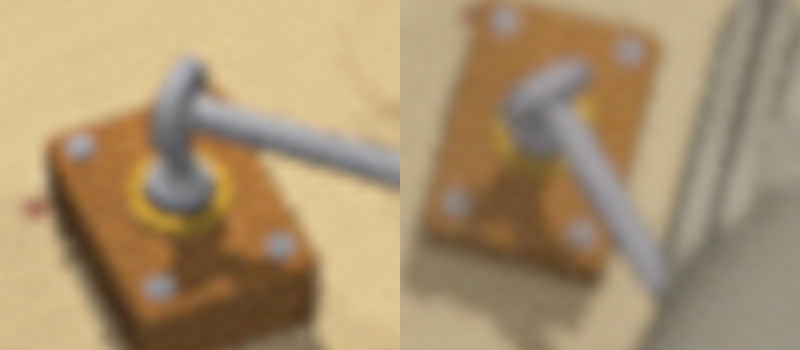

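>>> {"method": "move_arm", "body": {"rows": [[[0.4,0.27,0],[0,0,0],1],[[0.9,0.62,0],[0,0,0],1],[[1.4,0.95,0],[0,0,0],1],[[1.9,1.3,0],[0,0,0],1],[[2.4,1.62,0],[0,0,0],1],[[2.9,1.96,0],[0,0,0],1],[[3.4,2.3,0],[0,0,0],1],[[3.85,2.6,0],[0,0,0],1],[[3.85,2.6,0],[0,0,0],1],[[3.85,2.6,0],[0,0,0],1]]}}

```text
time_s: 11.87
eef_pos: [0.5092, -0.0038, 0.2472]
ee_rot: [-0.296, 0.955, -0.0, -0.0]
contact_force: [-0.4, 0.3, -0.9]
grip_width: 0.0205
```

```bash
cat > l.sh <<'E'
python3 st.py; python3 look.py $1
python3 - <<'E'
import cv2,numpy as np
cv2.imwrite('pics/$1.png',np.hstack([cv2.imread('pics/$1_scene.png')[50:400,200:600],cv2.imread('pics/$1_top.png')[200:550,200:600]]))
E
E
bash l.sh l8
```

```text
t 11.8667 p [ 0.5092 -0.0038  0.2472] toolz [-1.e-04 -3.e-04 -1.e+00] yaw -2.5407 baryaw 0.6009
F [-0.36  0.3  -0.91] T [-0.004  0.013  0.009] g 0.0205 q [-0.13  0.21 -0.47  0.89 -0.   -0.74] tau [ 1.400e-01 -3.657e+01  2.520e+01 -1.000e-01  4.000e-02  1.000e-02]
grip [ 0.5092 -0.0038  0.0925] eye torque -0.033
scene [[508.0, 194.0], [260.0, 124.0], [382.0, 159.0], [381.0, 122.0]]
top [[419.0, 453.0], [284.0, 237.0], [350.0, 343.0], [351.0, 330.0]]
```

View pics/l8.png

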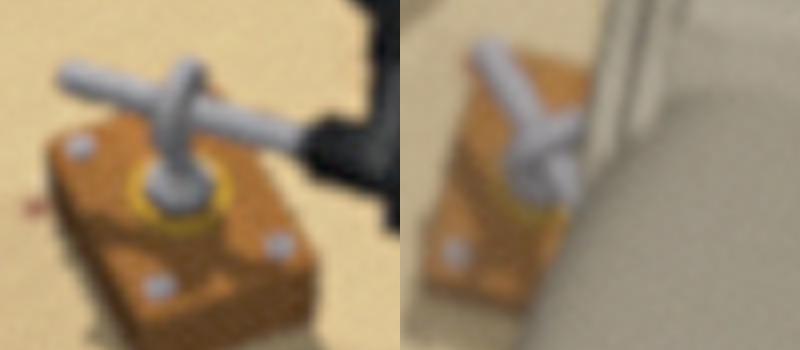

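```bash
cat > avg.py <<'E'
from station import r
import numpy as np,sys
from scipy.spatial.transform import Rotation as R
N=int(sys.argv[1]) if len(sys.argv)>1 else 6
S=[]
for i in range(N):
    r.camera('top'); S.append(r.read_state())
e=np.array([.587,.0497])
T=[]
for s in S:
    F=s['contact_force'];d=s['eef_pos'][:2]-e
    T.append(s['wrist_torque'][2]+d[0]*F[1]-d[1]*F[0])
print('eye T',np.mean(T).round(3),'+-',(np.std(T)/N**.5).round(3),'F',np.mean([s['contact_force'] for s in S],0).round(2),'Tz',np.mean([s['wrist_torque'] for s in S],0).round(3))
s=S[-1];M=R.from_quat(s['ee_rot']).as_matrix();d=s['eef_pos'][:2]-e
print('t',s['time_s'],'p',s['eef_pos'].round(4),'baryaw',np.arctan2(-M[1,0],-M[0,0]).round(4),'L',np.hypot(*d).round(4),'ang',(np.arctan2(-d[1],-d[0])).round(4),'q6',s['q'][5].round(2),'tau1,6',s['tau'][[0,5]].round(2))
E
cat > arc.py <<'E'
# rows from current commanded angle a0 (already turned) through list of angles
import numpy as np,sys
C=np.array([.587,.0497]);g0=np.array([.5092,-.0038])
def P(a):
    c,s=np.cos(a),np.sin(a);return C+np.array([[c,s],[-s,c]])@(g0-C)
a0=float(sys.argv[1]);
for a in np.arange(float(sys.argv[2]),float(sys.argv[3])+1e-6,float(sys.argv[4])):
    d=(P(a)-P(a0))*100;print(f"[[{d[0]:.2f},{d[1]:.2f},0],[0,0,{-(a-a0):.2f}],1],")
E
python3 avg.py 6; python3 arc.py 0 .05 .55 .05
```

```text
eye T 0.017 +- 0.029 F [-0.11 -0.11 -1.27] Tz [-0.007  0.032  0.015]
t 12.2667 p [ 0.5087 -0.0041  0.2473] baryaw 0.6001 L 0.095 ang 0.6023 q6 -0.74 tau1,6 [ 0.01 -0.  ]
[[-0.26,0.40,0],[0,0,-0.05],1],
[[-0.50,0.80,0],[0,0,-0.10],1],
[[-0.71,1.22,0],[0,0,-0.15],1],
[[-0.91,1.65,0],[0,0,-0.20],1],
[[-1.08,2.09,0],[0,0,-0.25],1],
[[-1.23,2.54,0],[0,0,-0.30],1],
[[-1.36,2.99,0],[0,0,-0.35],1],
[[-1.47,3.45,0],[0,0,-0.40],1],
[[-1.55,3.92,0],[0,0,-0.45],1],
[[-1.61,4.38,0],[0,0,-0.50],1],
[[-1.65,4.86,0],[0,0,-0.55],1],
```

>>> {"method": "move_arm", "body": {"rows": [[[-0.26,0.4,0],[0,0,-0.05],1],[[-0.5,0.8,0],[0,0,-0.1],1],[[-0.71,1.22,0],[0,0,-0.15],1],[[-0.91,1.65,0],[0,0,-0.2],1],[[-1.08,2.09,0],[0,0,-0.25],1],[[-1.23,2.54,0],[0,0,-0.3],1],[[-1.36,2.99,0],[0,0,-0.35],1],[[-1.47,3.45,0],[0,0,-0.4],1],[[-1.55,3.92,0],[0,0,-0.45],1],[[-1.61,4.38,0],[0,0,-0.5],1],[[-1.65,4.86,0],[0,0,-0.55],1]]}}

```text
time_s: 13.18
eef_pos: [0.4922, 0.0447, 0.2473]
ee_rot: [-0.024, 1.0, -0.0, -0.0]
contact_force: [0.4, 0.4, -0.7]
grip_width: 0.0207
```

```bash
python3 avg.py 4; python3 arc.py .55 .6 1.15 .05; python3 look.py l9 >/dev/null
```

```text
eye T -0.042 +- 0.012 F [-0.24  0.64 -1.25] Tz [0.011 0.058 0.02 ]
t 13.3833 p [0.4924 0.0445 0.2473] baryaw 0.0518 L 0.0948 ang 0.0546 q6 -0.09 tau1,6 [0.18 0.01]
[[-0.01,0.47,0],[0,0,-0.05],1],
[[-0.00,0.94,0],[0,0,-0.10],1],
[[0.03,1.41,0],[0,0,-0.15],1],
[[0.09,1.88,0],[0,0,-0.20],1],
[[0.17,2.35,0],[0,0,-0.25],1],
[[0.27,2.81,0],[0,0,-0.30],1],
[[0.40,3.26,0],[0,0,-0.35],1],
[[0.55,3.71,0],[0,0,-0.40],1],
[[0.72,4.15,0],[0,0,-0.45],1],
[[0.92,4.58,0],[0,0,-0.50],1],
[[1.13,5.00,0],[0,0,-0.55],1],
[[1.37,5.41,0],[0,0,-0.60],1],
```

View pics/l9_scene.png

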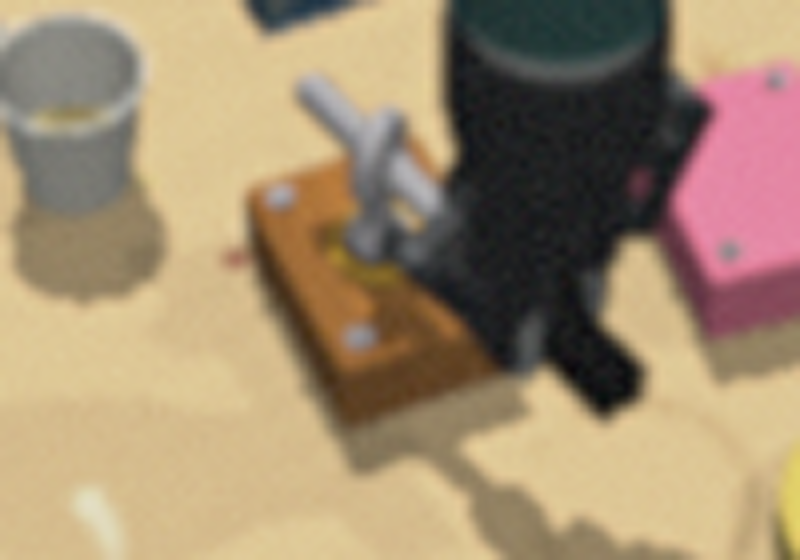

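>>> {"method": "move_arm", "body": {"rows": [[[-0.01,0.47,0],[0,0,-0.05],1],[[0,0.94,0],[0,0,-0.1],1],[[0.03,1.41,0],[0,0,-0.15],1],[[0.09,1.88,0],[0,0,-0.2],1],[[0.17,2.35,0],[0,0,-0.25],1],[[0.27,2.81,0],[0,0,-0.3],1],[[0.4,3.26,-0.01],[0,0,-0.35],1],[[0.55,3.71,-0.02],[0,0,-0.4],1],[[0.72,4.15,-0.02],[0,0,-0.45],1],[[0.92,4.58,-0.03],[0,0,-0.5],1],[[1.13,5,-0.03],[0,0,-0.55],1],[[1.37,5.41,-0.03],[0,0,-0.6],1]]}}

```text
time_s: 14.48
eef_pos: [0.5066, 0.0989, 0.2472]
ee_rot: [0.272, 0.962, 0.001, 0.0]
contact_force: [0.3, 1.4, -0.9]
grip_width: 0.0206
```

```bash
python3 avg.py 6; python3 arc.py 1.15 1.2 1.45 .05; python3 look.py l10 >/dev/null
```

```text
eye T 0.126 +- 0.032 F [ 0.89  0.94 -1.4 ] Tz [ 0.249 -0.142  0.245]
t 14.7833 p [0.5064 0.0986 0.2472] baryaw -0.5483 L 0.0943 ang -0.5452 q6 0.62 tau1,6 [-0.85  0.31]
[[0.26,0.40,0],[0,0,-0.05],1],
[[0.53,0.78,0],[0,0,-0.10],1],
[[0.83,1.15,0],[0,0,-0.15],1],
[[1.14,1.50,0],[0,0,-0.20],1],
[[1.47,1.84,0],[0,0,-0.25],1],
[[1.81,2.16,0],[0,0,-0.30],1],
```

View pics/l10_scene.png

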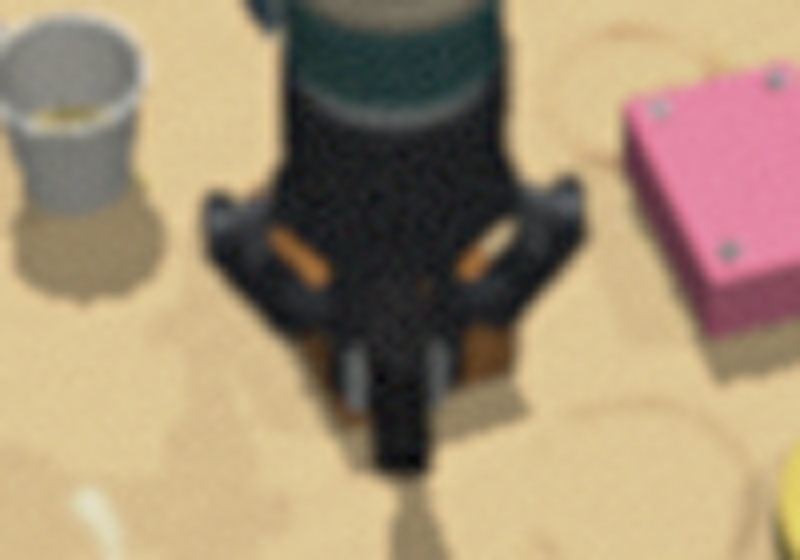

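>>> {"method": "move_arm", "body": {"rows": [[[0.26,0.4,0],[0,0,-0.05],1],[[0.53,0.78,-0.01],[0,0,-0.1],1],[[0.83,1.15,-0.01],[0,0,-0.15],1],[[1.14,1.5,-0.02],[0,0,-0.2],1],[[1.14,1.5,-0.02],[0,0,-0.2],1]]}}

```text
time_s: 15.3
eef_pos: [0.518, 0.1139, 0.2469]
ee_rot: [0.366, 0.931, 0.0, 0.0]
contact_force: [0.2, 1.4, -1.5]
grip_width: 0.0202
```

```bash
python3 avg.py 6; python3 arc.py 1.35 1.4 1.65 .05
```

```text
eye T 0.121 +- 0.019 F [ 1.99  1.82 -1.24] Tz [ 0.383 -0.42   0.374]
t 15.6 p [0.5176 0.1136 0.247 ] baryaw -0.7489 L 0.0943 ang -0.7447 q6 0.84 tau1,6 [-1.13  0.4 ]
[[0.33,0.34,0],[0,0,-0.05],1],
[[0.68,0.66,0],[0,0,-0.10],1],
[[1.04,0.96,0],[0,0,-0.15],1],
[[1.41,1.25,0],[0,0,-0.20],1],
[[1.80,1.51,0],[0,0,-0.25],1],
[[2.21,1.76,0],[0,0,-0.30],1],
```

>>> {"method": "move_arm", "body": {"rows": [[[0.36,0.37,0],[0,0,-0.05],1],[[0.71,0.69,-0.01],[0,0,-0.1],1],[[1.08,1,-0.01],[0,0,-0.15],1],[[1.08,1,-0.01],[0,0,-0.15],1]]}}

```text
time_s: 15.93
eef_pos: [0.5286, 0.1237, 0.2467]
ee_rot: [0.435, 0.9, -0.0, 0.0]
contact_force: [1.0, 0.9, -0.2]
grip_width: 0.0207
```

```bash
python3 avg.py 6; python3 arc.py 1.5 1.55 1.7 .05
```

```text
eye T 0.149 +- 0.027 F [ 1.51  1.37 -1.3 ] Tz [ 0.243 -0.407  0.341]
t 16.2333 p [0.5282 0.1235 0.2468] baryaw -0.899 L 0.0944 ang -0.8986 q6 1.01 tau1,6 [-0.67  0.34]
[[0.38,0.28,0],[0,0,-0.05],1],
[[0.77,0.55,0],[0,0,-0.10],1],
[[1.17,0.80,0],[0,0,-0.15],1],
[[1.58,1.02,0],[0,0,-0.20],1],
```

>>> {"method": "move_arm", "body": {"rows": [[[0.38,0.28,0],[0,0,-0.05],1],[[0.77,0.55,-0.01],[0,0,-0.1],1],[[0.77,0.55,-0.01],[0,0,-0.1],1]]}}

```text
time_s: 16.48
eef_pos: [0.5362, 0.1292, 0.2466]
ee_rot: [0.48, 0.877, -0.0, 0.0]
contact_force: [1.1, 0.9, -0.8]
grip_width: 0.0203
```

```bash
python3 avg.py 7; python3 arc.py 1.6 1.65 1.8 .05
```

```text
eye T 0.107 +- 0.016 F [ 2.35  0.95 -0.65] Tz [ 0.19  -0.438  0.342]
t 16.8333 p [0.5359 0.1291 0.2467] baryaw -0.9992 L 0.0944 ang -0.9989 q6 1.12 tau1,6 [-0.53  0.33]
[[0.40,0.25,0],[0,0,-0.05],1],
[[0.82,0.47,0],[0,0,-0.10],1],
[[1.24,0.68,0],[0,0,-0.15],1],
[[1.68,0.86,0],[0,0,-0.20],1],
```

>>> {"method": "move_arm", "body": {"rows": [[[0.4,0.25,0],[0,0,-0.05],1],[[0.82,0.47,-0.01],[0,0,-0.1],1],[[0.82,0.47,-0.01],[0,0,-0.1],1]]}}

```text
time_s: 17.08
eef_pos: [0.5445, 0.134, 0.2465]
ee_rot: [0.523, 0.852, -0.0, -0.0]
contact_force: [1.2, 0.9, -0.3]
grip_width: 0.0202
```

```bash
python3 avg.py 7; python3 arc.py 1.7 1.75 1.9 .05
```

```text
eye T 0.099 +- 0.025 F [ 2.33  0.91 -0.28] Tz [ 0.132 -0.47   0.333]
t 17.4333 p [0.5441 0.1338 0.2465] baryaw -1.0992 L 0.0944 ang -1.0994 q6 1.22 tau1,6 [-0.45  0.33]
[[0.43,0.20,0],[0,0,-0.05],1],
[[0.86,0.39,0],[0,0,-0.10],1],
[[1.30,0.55,0],[0,0,-0.15],1],
[[1.76,0.69,0],[0,0,-0.20],1],
```

>>> {"method": "move_arm", "body": {"rows": [[[0.43,0.2,0],[0,0,-0.05],1],[[0.86,0.39,-0.01],[0,0,-0.1],1],[[0.86,0.39,-0.01],[0,0,-0.1],1]]}}

```text
time_s: 17.68
eef_pos: [0.553, 0.1378, 0.2464]
ee_rot: [0.565, 0.825, -0.0, -0.0]
contact_force: [2.5, 0.3, -1.1]
grip_width: 0.0205
```

```bash
python3 avg.py 7; python3 arc.py 1.8 1.85 2.0 .05
```

```text
eye T 0.098 +- 0.015 F [ 2.32  0.72 -0.24] Tz [ 0.065 -0.469  0.327]
t 18.0333 p [0.5527 0.1377 0.2465] baryaw -1.1991 L 0.0945 ang -1.1995 q6 1.33 tau1,6 [-0.32  0.34]
[[0.44,0.16,0],[0,0,-0.05],1],
[[0.89,0.30,0],[0,0,-0.10],1],
[[1.35,0.42,0],[0,0,-0.15],1],
[[1.82,0.51,0],[0,0,-0.20],1],
```

>>> {"method": "move_arm", "body": {"rows": [[[0.44,0.16,0.01],[0,0,-0.05],1],[[0.89,0.3,0.03],[0,0,-0.1],1],[[0.89,0.3,0.03],[0,0,-0.1],1]]}}

```text
time_s: 18.28
eef_pos: [0.5619, 0.1408, 0.2465]
ee_rot: [0.605, 0.796, -0.0, -0.0]
contact_force: [1.2, 0.2, -1.4]
grip_width: 0.0206
```

```bash
python3 avg.py 7; python3 arc.py 1.9 1.95 2.1 .05
```

```text
eye T 0.144 +- 0.029 F [ 2.78  0.24 -1.45] Tz [ 0.076 -0.563  0.403]
t 18.6333 p [0.5615 0.1407 0.2467] baryaw -1.2991 L 0.0945 ang -1.2981 q6 1.43 tau1,6 [-0.11  0.39]
[[0.46,0.12,0],[0,0,-0.05],1],
[[0.92,0.21,0],[0,0,-0.10],1],
[[1.39,0.28,0],[0,0,-0.15],1],
[[1.86,0.32,0],[0,0,-0.20],1],
```

>>> {"method": "move_arm", "body": {"rows": [[[0.23,0.06,0],[0,0,-0.025],1],[[0.46,0.12,0],[0,0,-0.05],1],[[0.46,0.12,0],[0,0,-0.05],1]]}}

```text
time_s: 18.88
eef_pos: [0.5663, 0.142, 0.2466]
ee_rot: [0.625, 0.781, -0.0, -0.0]
contact_force: [1.9, -0.8, -0.6]
grip_width: 0.0206
```

```bash
python3 avg.py 8
```

```text
eye T 0.206 +- 0.027 F [ 2.58 -0.06 -1.87] Tz [ 0.026 -0.514  0.443]
t 19.2833 p [0.5662 0.142  0.2466] baryaw -1.3494 L 0.0946 ang -1.3489 q6 1.48 tau1,6 [0.02 0.43]
```

>>> {"method": "move_arm", "body": {"rows": [[[0.23,0.05,0],[0,0,-0.025],1],[[0.46,0.09,0],[0,0,-0.05],1],[[0.46,0.09,0],[0,0,-0.05],1]]}}

```text
time_s: 19.53
eef_pos: [0.5709, 0.1429, 0.2466]
ee_rot: [0.644, 0.765, -0.0, -0.0]
contact_force: [2.0, -0.3, -2.2]
grip_width: 0.0201
```

```bash
python3 avg.py 8
```

```text
eye T 0.245 +- 0.024 F [ 2.46 -0.35 -1.59] Tz [ 0.019 -0.491  0.469]
t 19.9333 p [0.5708 0.1429 0.2466] baryaw -1.3995 L 0.0946 ang -1.3986 q6 1.53 tau1,6 [-0.    0.48]
```

>>> {"method": "move_arm", "body": {"rows": [[[0.23,0.04,0],[0,0,-0.025],1],[[0.47,0.07,0],[0,0,-0.05],1],[[0.47,0.07,0],[0,0,-0.05],1]]}}

```text
time_s: 20.18
eef_pos: [0.5757, 0.1436, 0.2466]
ee_rot: [0.663, 0.748, -0.0, -0.0]
contact_force: [1.8, 0.1, -2.4]
grip_width: 0.0206
```

```bash
python3 avg.py 8
```

```text
eye T 0.297 +- 0.018 F [ 2.14  0.01 -1.93] Tz [-0.004 -0.419  0.498]
t 20.5833 p [0.5755 0.1436 0.2466] baryaw -1.4495 L 0.0946 ang -1.449 q6 1.59 tau1,6 [-0.02  0.51]
```

>>> {"method": "move_arm", "body": {"rows": [[[0.23,0.02,0],[0,0,-0.025],1],[[0.47,0.04,0],[0,0,-0.05],1],[[0.47,0.04,0],[0,0,-0.05],1]]}}

```text
time_s: 20.83
eef_pos: [0.5805, 0.144, 0.2466]
ee_rot: [0.682, 0.731, -0.0, -0.0]
contact_force: [1.8, 0.8, -1.6]
grip_width: 0.0207
```

```bash
python3 avg.py 6; python3 arc.py 2.1 1.6 2.051 .05
```

```text
eye T 0.323 +- 0.011 F [ 2.18 -0.09 -1.72] Tz [ 0.054 -0.374  0.528]
t 21.1333 p [0.5802 0.144  0.2466] baryaw -1.4996 L 0.0946 ang -1.4992 q6 1.63 tau1,6 [-0.21  0.55]
[[-4.43,-1.48,0],[0,0,0.50],1],
[[-4.03,-1.24,0],[0,0,0.45],1],
[[-3.61,-1.01,0],[0,0,0.40],1],
[[-3.19,-0.81,0],[0,0,0.35],1],
[[-2.75,-0.62,0],[0,0,0.30],1],
[[-2.31,-0.46,0],[0,0,0.25],1],
[[-1.86,-0.32,0],[0,0,0.20],1],
[[-1.40,-0.21,0],[0,0,0.15],1],
[[-0.94,-0.12,0],[0,0,0.10],1],
[[-0.47,-0.05,0],[0,0,0.05],1],
```

```bash
python3 arc.py 2.1 1.34 2.061 .08
```

```text
[[-6.30,-3.07,0],[0,0,0.76],1],
[[-5.77,-2.53,0],[0,0,0.68],1],
[[-5.20,-2.03,0],[0,0,0.60],1],
[[-4.59,-1.59,0],[0,0,0.52],1],
[[-3.95,-1.19,0],[0,0,0.44],1],
[[-3.27,-0.85,0],[0,0,0.36],1],
[[-2.58,-0.56,0],[0,0,0.28],1],
[[-1.86,-0.32,0],[0,0,0.20],1],
[[-1.12,-0.15,0],[0,0,0.12],1],
[[-0.38,-0.04,0],[0,0,0.04],1],
```

>>> {"method": "move_arm", "body": {"rows": [[[-0.38,-0.04,0],[0,0,0.04],1],[[-1.12,-0.15,0],[0,0,0.12],1],[[-1.86,-0.32,0],[0,0,0.2],1],[[-2.58,-0.56,0],[0,0,0.28],1],[[-3.27,-0.85,0],[0,0,0.36],1],[[-3.95,-1.19,0],[0,0,0.44],1],[[-4.59,-1.59,0],[0,0,0.52],1],[[-5.2,-2.03,0],[0,0,0.6],1],[[-5.77,-2.53,0],[0,0,0.68],1],[[-6.3,-3.07,0],[0,0,0.76],1],[[-6.3,-3.07,0],[0,0,0.76],1]]}}

```text
time_s: 22.05
eef_pos: [0.5155, 0.1127, 0.2463]
ee_rot: [0.362, 0.932, -0.001, -0.002]
contact_force: [1.0, 0.5, -2.1]
grip_width: 0.0207
```

```bash
python3 avg.py 5; python3 look.py l11 >/dev/null; python3 snap.py w11 >/dev/null
```

```text
eye T -0.019 +- 0.022 F [-0.15  0.43 -1.38] Tz [0.05  0.035 0.001]
t 22.3 p [0.5175 0.1135 0.2468] baryaw -0.7411 L 0.0943 ang -0.7428 q6 0.83 tau1,6 [-0.06  0.01]
```

View pics/l11_top.png

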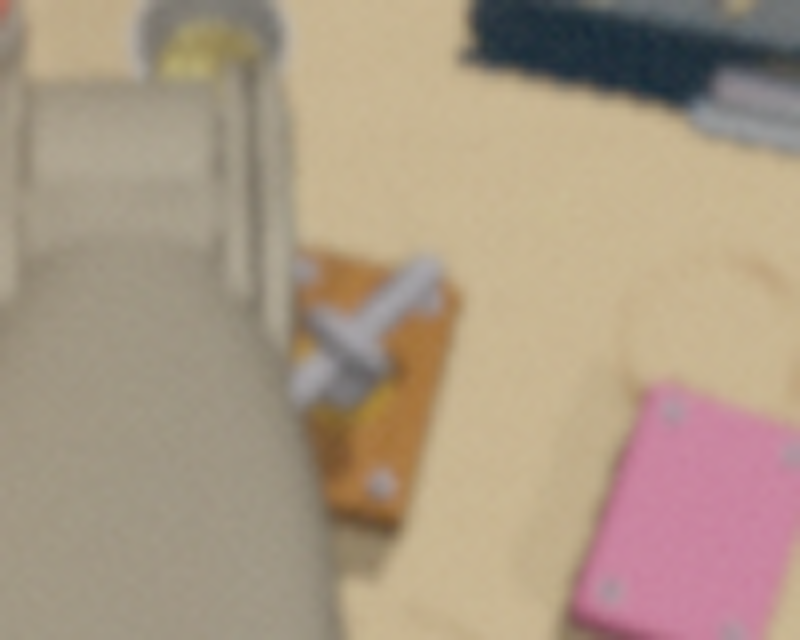

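View pics/w11.png

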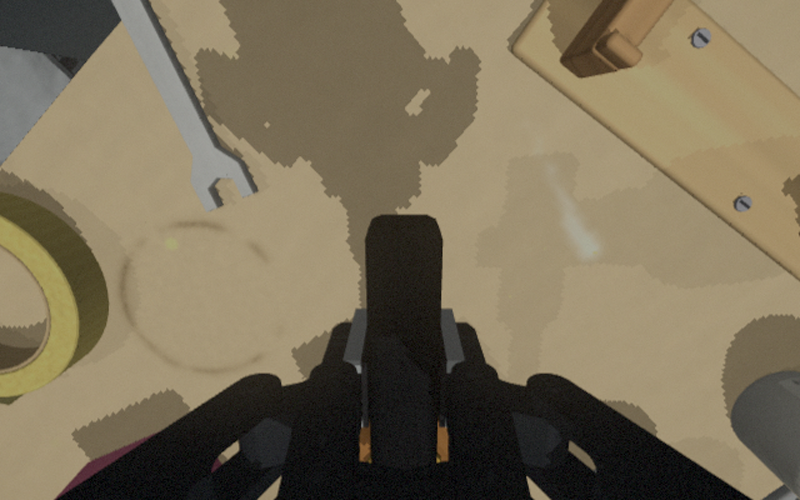

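>>> {"method": "move_arm", "body": {"rows": [[[-0.37,0.34,0],[0,0,0],1],[[-1.1,1.01,0],[0,0,0],1],[[-1.84,1.69,0],[0,0,0],1],[[-2.58,2.36,0],[0,0,0],1],[[-3.32,3.04,0],[0,0,0],1],[[-4.06,3.71,0],[0,0,0],1],[[-4.8,4.39,0],[0,0,0],1],[[-5.54,5.06,0],[0,0,0],1],[[-6.27,5.74,0],[0,0,0],1],[[-7.01,6.41,0],[0,0,0],1],[[-7.75,7.1,0],[0,0,0],1],[[-7.75,7.1,0.5],[0,0,0],1]]}}

```text
time_s: 23.45
eef_pos: [0.4375, 0.1851, 0.2507]
ee_rot: [0.361, 0.933, -0.001, -0.002]
contact_force: [0.2, -0.8, -1.2]
grip_width: 0.0202
```

>>> {"method": "move_arm", "body": {"rows": [[[0,0,1.5],[0,0,0],1],[[0,0,3.5],[0,0,0],1],[[0,0,5],[0,0,0.05],1],[[0,0,5.5],[0,0,0.1],1],[[0,0,5.5],[0,0,0.15],1],[[0,0,5.5],[0,0,0.2],1]]}}

```text
time_s: 23.95
eef_pos: [0.4404, 0.1844, 0.308]
ee_rot: [0.265, 0.964, 0.0, 0.001]
contact_force: [-0.2, 0.5, -1.8]
grip_width: 0.0207
```

```bash
python3 st.py; python3 look.py l12 >/dev/null
```

```text
t 23.95 p [0.4404 0.1844 0.308 ] toolz [ 2.4e-03  1.0e-04 -1.0e+00] yaw 2.6042 baryaw -0.5374
F [-0.15  0.49 -1.79] T [0.006 0.056 0.021] g 0.0207 q [ 0.26  0.09 -0.47  1.01 -0.    0.8 ] tau [ 1.000e-02 -3.264e+01  2.761e+01 -8.000e-02 -2.000e-02  3.900e-01]
grip [0.4408 0.1844 0.1533] eye torque -0.031
```

View pics/l12_scene.png

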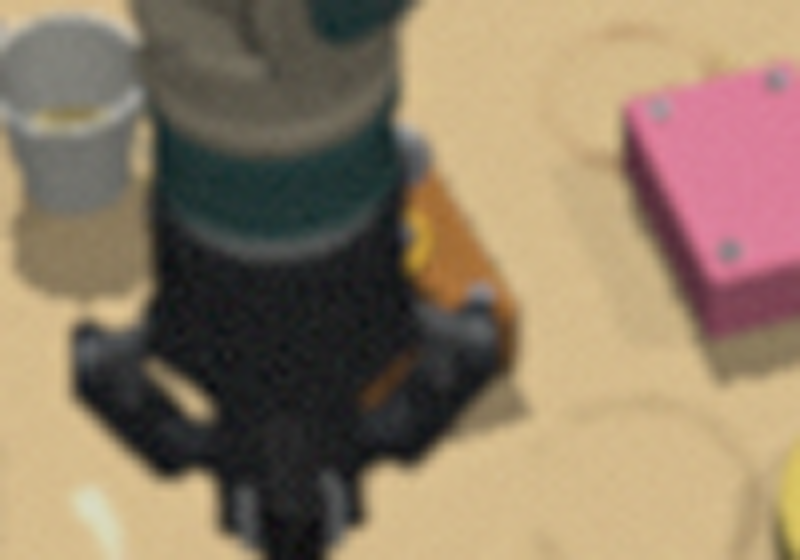

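>>> {"method": "move_arm", "body": {"rows": [[[1,0.8,0],[0,0,0.09],1],[[2,1.7,0],[0,0,0.18],1],[[3,2.5,0],[0,0,0.27],1],[[4,3.4,0],[0,0,0.36],1],[[5,4.2,0],[0,0,0.45],1],[[6,5.1,0],[0,0,0.54],1],[[7,5.9,0],[0,0,0.63],1],[[8,6.8,0],[0,0,0.71],1],[[8.96,7.6,0],[0,0,0.77],1],[[8.96,7.6,-0.8],[0,0,0.77],1],[[8.96,7.6,-0.8],[0,0,0.77],1],[[8.96,7.6,-0.8],[0,0,0.77],1]]}}

```text
time_s: 25.05
eef_pos: [0.5283, 0.2597, 0.2974]
ee_rot: [-0.114, 0.993, -0.001, -0.002]
contact_force: [-0.6, -1.1, -1.8]
grip_width: 0.0206
```

```bash
python3 st.py; python3 snap.py w13 > /dev/null; python3 look.py l13 >/dev/null
```

```text
t 25.05 p [0.5283 0.2597 0.2974] toolz [-0.0032 -0.0017 -1.    ] yaw -2.9132 baryaw 0.2284
F [-0.59 -1.06 -1.82] T [-0.025  0.066  0.023] g 0.0206 q [ 0.35  0.29 -0.24  1.04 -0.    0.12] tau [ 6.000e-02 -4.314e+01  2.789e+01 -1.400e-01 -0.000e+00  1.000e-02]
grip [0.5278 0.2595 0.1427] eye torque 0.208
```

View pics/w13.png

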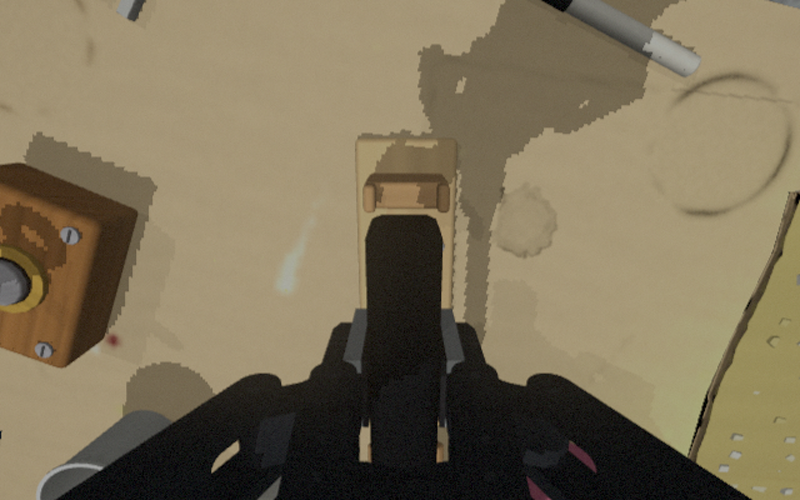

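View pics/l13_scene.png

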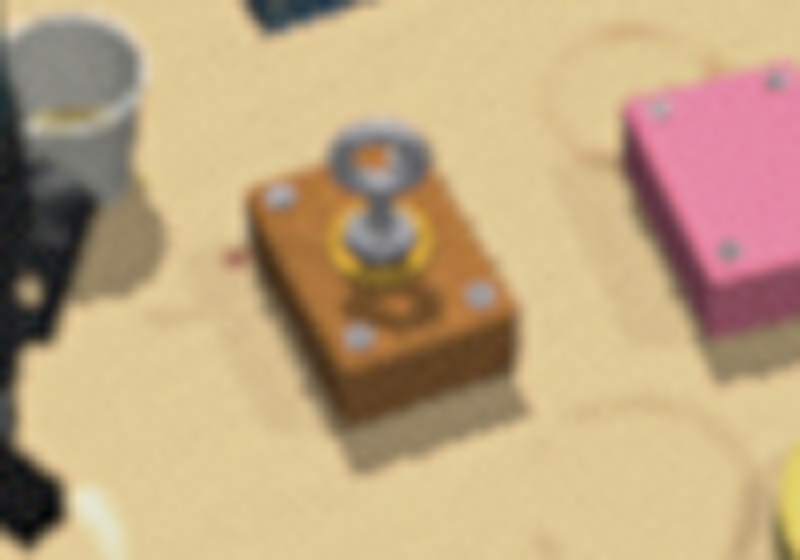

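>>> {"method": "move_arm", "body": {"rows": [[[0,0,-0.5],[0,0,0],1],[[0,0,-2],[0,0,0],1],[[0,0,-4],[0,0,0],1],[[0,0,-5],[0,0,0],1],[[0,0,-5],[0,0,0],1],[[0,0,-5],[0,0,0],1],[[0,0,-5],[0,0,0],1]]}}

```text
time_s: 25.78
eef_pos: [0.5298, 0.2604, 0.2494]
ee_rot: [-0.115, 0.993, -0.0, 0.001]
contact_force: [1.3, 0.2, -0.1]
grip_width: 0.0209
```

```bash
python3 st.py;  python3 snap.py w14 > /dev/null
```

```text
t 25.7833 p [0.5298 0.2604 0.2494] toolz [ 1.1e-03  1.0e-04 -1.0e+00] yaw -2.9113 baryaw 0.2303
F [ 1.33  0.2  -0.13] T [ 0.067  0.032 -0.013] g 0.0209 q [ 0.35  0.34 -0.29  0.94 -0.    0.12] tau [ 1.000e-02 -4.363e+01  2.520e+01  4.000e-02 -1.000e-02  0.000e+00]
grip [0.5299 0.2604 0.0947] eye torque -0.306
```

View pics/w14.png

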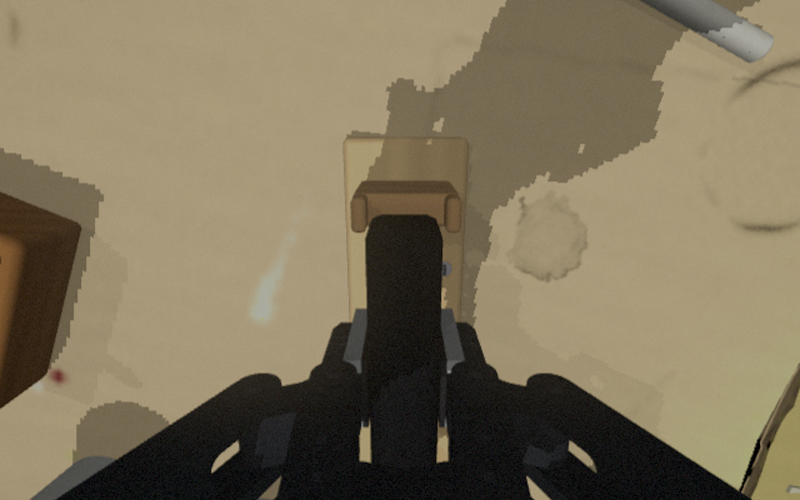

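Centred over the saddle. Lower 3.9 cm, to the height where it was taken up.

>>> {"method": "move_arm", "body": {"rows": [[[0,0,-1],[0,0,0],1],[[0,0,-2],[0,0,0.003],1],[[0,0,-2.8],[0,0,0.003],1],[[0,0,-3.4],[0,0,0.003],1],[[0,0,-3.7],[0,0,0.003],1],[[0,0,-3.85],[0,0,0.003],1],[[0,0,-3.85],[0,0,0.003],1],[[0,0,-3.85],[0,0,0.003],1]]}}

```text
time_s: 26.5
eef_pos: [0.5286, 0.2601, 0.2107]
ee_rot: [-0.117, 0.993, -0.0, -0.001]
contact_force: [-4.4, -2.5, 7.0]
grip_width: 0.0206
```

```bash
python3 st.py
```

```text
t 26.5 p [0.5286 0.2601 0.2107] toolz [-0.0023 -0.0011 -1.    ] yaw -2.9077 baryaw 0.2339
F [-4.35 -2.52  6.99] T [-0.272  0.702  0.126] g 0.0206 q [ 0.35  0.38 -0.33  0.87 -0.    0.11] tau [-4.300e-01 -4.099e+01  2.450e+01 -1.680e+00  1.000e-02  1.200e-01]
grip [0.5282 0.2599 0.056 ] eye torque 1.189
```

```bash
python3 avg.py 5; python3 look.py l15 >/dev/null
python3 - <<'E'
from station import r
import cv2
im=r.camera('scene');a=im[190:270,220:300];cv2.imwrite("pics/s15.png",cv2.resize(a,None,fx=7,fy=7,interpolation=cv2.INTER_CUBIC)[:,:,::-1])
E
```

```text
eye T 1.203 +- 0.066 F [-4.74 -1.37  6.4 ] Tz [-0.292  0.793  0.125]
t 26.75 p [0.5286 0.2601 0.2107] baryaw 0.2339 L 0.2184 ang -1.2998 q6 0.11 tau1,6 [-0.42  0.12]
```

View pics/s15.png

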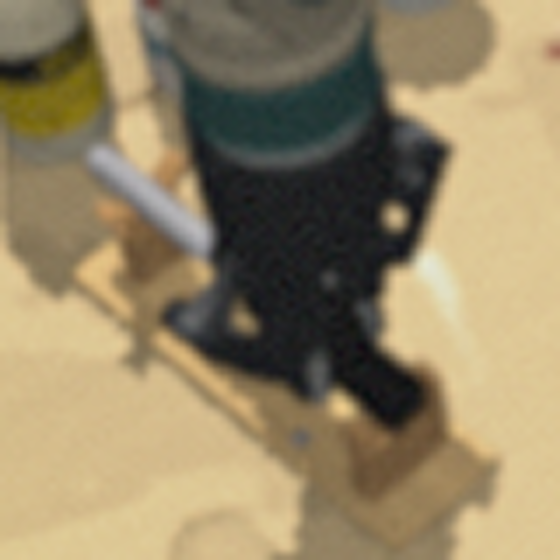

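>>> {"method": "move_arm", "body": {"rows": [[[0,0,0],[0,0,0],2.5],[[0,0,0],[0,0,0],3],[[0,0,0],[0,0,0],4],[[0,0,0],[0,0,0],6],[[0,0,0],[0,0,0],8],[[0,0,0],[0,0,0],8.5],[[0,0,0],[0,0,0],8.5],[[0,0,0.5],[0,0,0],8.5],[[0,0,2],[0,0,0],8.5],[[0,0,4],[0,0,0],8.5],[[0,0,6],[0,0,0],8.5],[[0,0,6],[0,0,0],8.5]], "grip_force": 20}}

```text
time_s: 27.9
eef_pos: [0.5314, 0.2611, 0.2748]
ee_rot: [-0.116, 0.993, 0.001, 0.004]
contact_force: [1.3, 1.3, 1.2]
grip_width: 0.0847
```

```bash
python3 st.py;  python3 snap.py w16 > /dev/null
```

```text
t 27.9 p [0.5314 0.2611 0.2748] toolz [ 0.0075  0.0025 -1.    ] yaw -2.9081 baryaw 0.2335
F [1.29 1.33 1.18] T [ 0.029 -0.068 -0.005] g 0.0847 q [ 0.35  0.31 -0.27  0.98 -0.    0.11] tau [  0.2  -40.79  23.37   0.81   0.     0.  ]
grip [0.5325 0.2615 0.1201] eye torque -0.352
```

View pics/w16.png

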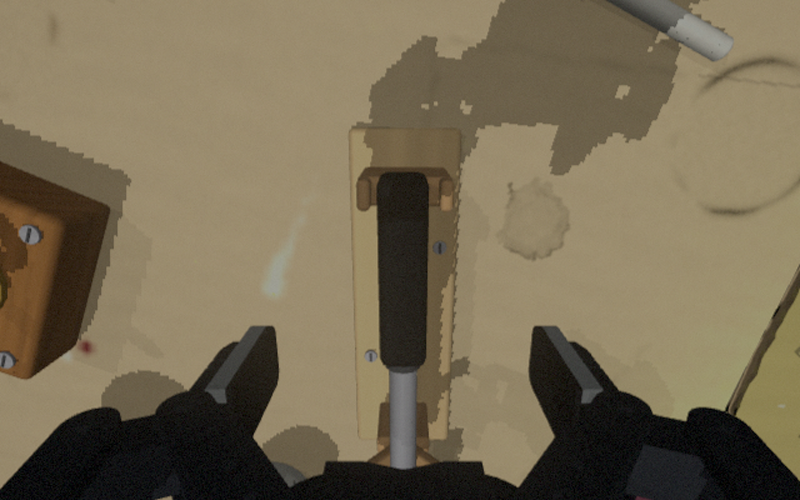

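>>> {"method": "move_arm", "body": {"rows": [[[0,0,1],[0,0,0],8.5],[[0,0,3],[0,0,0],8.5],[[0,0,3],[0,0,0],8.5],[[0,0,3],[0,0,0],8.5],[[0,0,3],[0,0,0],8.5]]}}

```text
time_s: 28.37
eef_pos: [0.529, 0.2601, 0.2993]
ee_rot: [-0.116, 0.993, -0.0, -0.001]
contact_force: [-0.3, -0.6, -0.3]
grip_width: 0.085
```

```bash
python3 st.py;  python3 snap.py w17 200 80 450 320
```

```text
t 28.3667 p [0.529  0.2601 0.2993] toolz [-1.4e-03 -7.0e-04 -1.0e+00] yaw -2.9082 baryaw 0.2334
F [-0.27 -0.6  -0.3 ] T [-0.008  0.027  0.051] g 0.085 q [ 0.35  0.29 -0.24  1.04 -0.    0.11] tau [-0.000e+00 -4.334e+01  2.753e+01 -4.000e-02 -0.000e+00  0.000e+00]
grip [0.5288 0.26   0.1446] eye torque 0.142
28.3667 [0.5289979  0.26014242 0.29927368] [-1.16415012e-01  9.93200358e-01 -2.70900152e-04 -7.20735239e-04] [-0.27008551 -0.59744225 -0.30071332] [-0.00830679  0.02742515  0.0509056 ] 0.08500292332967163
scale 2.5
```

View pics/w17.png

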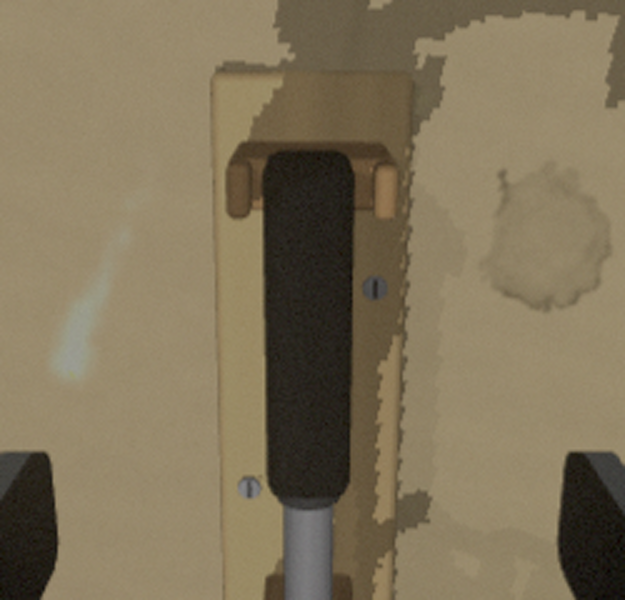

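Run:
```python
from h import *
import pickle
from station import r
s4=pickle.load(open('pics/w4.pkl','rb'));s17=pickle.load(open('pics/w17.pkl','rb'))
out=[]
for (s,im) in (s4,s17):
    c=cam(r,'wrist',s)
    # rectify plane z=.066: metric 3.5px/mm in bar frame about seat
    u=np.array([np.cos(.2334),np.sin(.2334)]);v=np.array([-u[1],u[0]]);o=np.array([.53,.26])
    G=[]
    W,H=200,400
    xx,yy=np.meshgrid(np.arange(W),np.arange(H))
    a=(80-yy/ (H/150))*.001;b=(xx-W/2)/(H/150)*.001
    for z in (.066,.055):
        P=np.stack([o[0]+u[0]*a-v[0]*b,o[1]+u[1]*a-v[1]*b,np.full(a.shape,z)],-1)
        uv=proj(c,P.reshape(-1,3)).reshape(H,W,2).astype(np.float32)
        out.append(cv2.remap(im,uv[...,0],uv[...,1],cv2.INTER_CUBIC)[:,:,::-1])
cv2.imwrite('pics/cmp.png',np.hstack([out[0],out[2],out[1],out[3]]))
```

```text
(no output)
```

View pics/cmp.png

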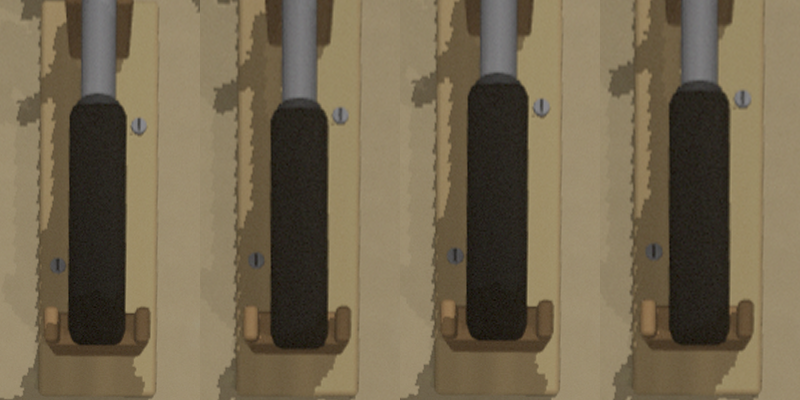

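Run:
```python
from station import r
import cv2
im=r.camera('scene');a=im[150:300,160:420];cv2.imwrite("pics/s18.png",cv2.resize(a,None,fx=3,fy=3,interpolation=cv2.INTER_CUBIC)[:,:,::-1])
```

```text
(no output)
```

View pics/s18.png

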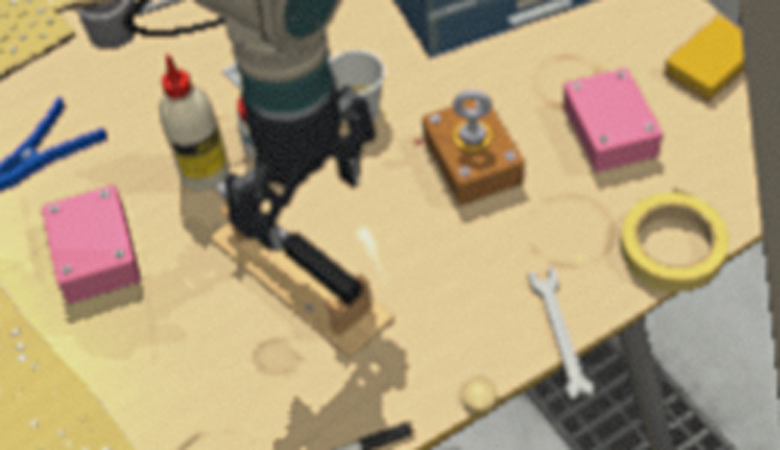

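>>> {"method": "move_arm", "body": {"rows": [[[0,0,2],[0,0,0],8.5],[[-2,-2,5],[0,0,0],8.5],[[-4,-5,7],[0,0,0],8.5],[[-6,-8,8],[0,0,0],8.5],[[-7,-9,8],[0,0,0],8.5],[[-7,-9,8],[0,0,0],8.5],[[-7,-9,8],[0,0,0],8.5]]}}

```text
time_s: 29.05
eef_pos: [0.4589, 0.17, 0.3794]
ee_rot: [-0.116, 0.993, 0.0, -0.0]
contact_force: [0.2, 0.6, 0.3]
grip_width: 0.0851
```

Run:
```python
from station import r
import cv2
im=r.camera('scene');a=im[150:300,160:420];cv2.imwrite("pics/s19.png",cv2.resize(a,None,fx=3,fy=3,interpolation=cv2.INTER_CUBIC)[:,:,::-1])
```

```text
(no output)
```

View pics/s19.png

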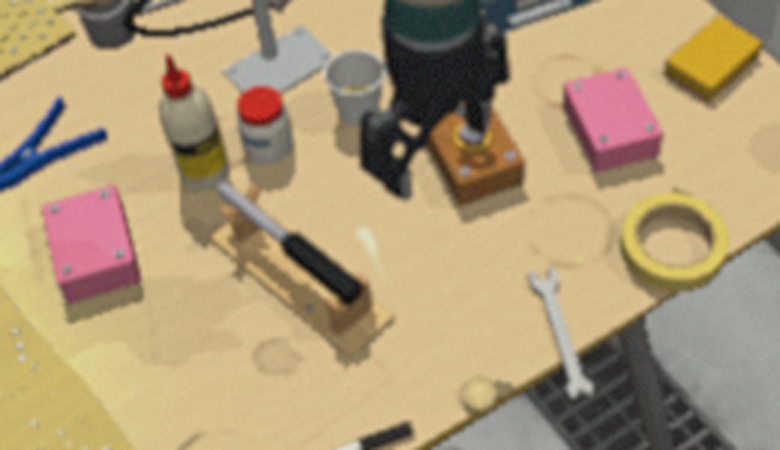

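The bar lies as at the start: rod tip at about (222,186), handle rear at about (352,288). The cup and the jar have not moved.

```bash
python3 -c "
from station import r
print(r.hand_in())"
```

```text
the job is handed in; nothing more can be done
None
```

The screw eye is snug and the bar is back on its rest. I handed the job in at about 29 s.

- **Tightening:** I slid the rod through until the loop stood about 50 mm in front of the handle, then turned the bar clockwise. The eye's drag held at about 0.10–0.15 N m until the collar touched. From there it rose 0.14, 0.21, 0.25, 0.30, 0.32 N m, and I stopped at 0.32, inside the 0.2–0.5 N m range. I estimate the eye turned about 1.3 rad from where it started, within the expected 0.8–1.4 rad.
- **Withdrawal:** I swung the bar back into its free play. The torque read about zero and the camera showed the rod straight through the loop, so I drew it out along its own axis.
- **Bar on its rest:** It lies level in the saddle and fork, about 1–2 mm further back than before. Pressing it down gave 6–7 N on the wrist just before I let go.
- **Other things:** The cup and the jar look unmoved in the last picture. The paint can was not in that picture, and the arm did not go near it after its first move. The gripper did not touch the eye.
- **Disagreement:** Past first touch the torque rose by roughly 0.9–1.0 N m per radian of bar movement, not the stated 1.5. I put that down to give in the grip and the arm. Even if the eye followed the bar fully, the torque would have been at most about 0.47 N m.

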